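# Unscrew the lid of a slanted sample pot

### The arm

A 7-joint arm with a two-finger parallel gripper is mounted at the origin on the work surface; the furniture and walls round the work are solid. World frame = base frame: x ahead of the robot, y to its left, z up, the work surface at z = 0. Lengths are in mm, angles in rad, forces in N, time in s.
With the tool pointing down it reaches from about 400 to 925 mm from the base axis. Payload 5.6 kg.
Tool frame: the origin (TCP) lies between the finger pads; the fingertips stand 19 mm ahead of it and the grasp point (between the pads) is the TCP; z points along the fingers, y is the line along which they close (so a half turn about z gives the same grasp; the last joint's range is limited). The gripper opens to 85 mm and grips with 20 to 120 N. Pads are 22 mm wide; open, the fingers measure 114 mm over their backs; the gripper's body (76 mm by 85 mm) begins 54 mm behind the grasp point. The pads swing forward as they close: fully open they stand 13 mm farther back than shut.
Start: joints at [-1.244, 0.468, -0.012, 1.603, 0.006, 1.071, -0.056], TCP at [234.97, 606.051, 215.59] pointing down, gripper open.
Joint ranges: [-2.53, 2.53], [-0.31, 2.02], [-1.57, 1.55], [0.28, 2.44], [-1.29, 4.43], [0.15, 1.84], [-2.92, 2.92]. Speed limits (rad/s): [2.57, 2.57, 3.14, 3.14, 3.14, 3.14, 3.14].

### API

Orientations are given as a unit quaternion [w, x, y, z].
In Python, from station import robot gives the robot as it stands.
- The arm moves only by the shell command python3 -m pendant 'ROWS' [FORCE]. ROWS is JSON, a list of rows, each an object with "delta_pos": the shift along the tool's x, y, z in units of 40 mm (1.0 is 40 mm), a list of three; "angular": the turn, a rotation vector about the tool's x, y, z in degrees, a list of three; "grip": the finger opening in mm, from 0 to 85.4. In form: [{"delta_pos": [tx, ty, tz], "angular": [wx, wy, wz], "grip": grip}, ...]. A call has 1 to 12 rows; each row is the pose to reach, as a shift and turn from the pose commanded when the call began, along the tool's axes at that moment; what a row does not reach only later rows make up. A row lasts 1/12 s, in which the tool goes at most 41.7 mm and 7.16 degrees, less where a joint would pass 70% of its speed; a pose out of reach is approached as far as the arm can. A call with a gripper value outside its range is refused whole. The fingers move at their own pace and stop on an object; FORCE is the grip in N (left out, the last holds). Time passes only in rows, so rows that repeat a pose let the fingers close. It gives the time, the measured TCP pose, the force, the opening and the grip force at its end, in the units of the state.
- robot.observe(): the state, without advancing time (a new reading comes with each control period).
- robot.capture(name): name is "side" or "top"; returns the picture (384x512x3 uint8, red, green, blue); there is no depth.
- robot.calibration(name): a dict with "K" (3x3 intrinsics, pixels), "world_from_camera" (4x4, takes a point from camera to world coordinates). Camera axes: x right, y down, z forward; pixel columns grow to the right and rows downward; lengths in mm; the calibration is good to about 2 mm. A picture is of the moment at which its call begins. calibration takes no time and is no camera call.
- robot.finish_job(): hands the job in; it is judged then, once.
The state is a dict: "clock": time; "joints": joint angles; "dq": joint speeds; "joint_torque": joint torques, N m; "eef_pos": TCP position; "orientation": TCP orientation; "ft_force": force on the tool from outside, world axes, zero at the start; "wrist_torque": the same for the moment, N m; "grip_width": finger opening in mm; "finger_force": force on a finger pad.
Only numpy, scipy, OpenCV 4.12 (cv2) and the standard library are available. Lean on these libraries where they do the work, as an engineer would, in place of code of your own. Each camera call takes 0.05 s, during which the arm holds its last target. There are 200 camera calls.

### The job

Open the sample pot that is clamped at a slant in the holder: unscrew its orange lid (anticlockwise, a little over one turn, regrasping as needed) until the thread lets go, without forcing it, and lift it off. Set the lid down flat in the blue tray, open side down, without dropping it, and let go. Leave the bottle, the jar and the small square flask as they stand.

Things in the scene. Friction and masses are not known exactly. Their poses are not given: they have to be found in the camera images.
- holder: Grey holder, fixed: foot 130 x 112 mm and 12 mm high on the table, cheeks up to 72 mm, a round sleeve 78 mm across that clamps the pot. Origin under the centre of the foot. The pot's mouth leans towards the holder's -x.
- pot: White sample pot with a blue band, clamped immovably at a slant: its axis leans 30 degrees from vertical. Origin at the centre of its underside; +z runs along its axis out of the mouth (the screw axis). 62 mm across up to z = 62 mm, then a neck 37 mm across with its rim at z = 115 mm. The holder's sleeve ends at z = 30 mm.
- pot_rim (a point): Centre of the pot's rim (z = 115 mm on the pot's axis), hidden under the lid at first; z along the axis. The lower neck has a raised right-hand thread, 44 mm across. The lid climbs 9 mm per turn and comes free after about 1.25 turns anticlockwise (450, at most 475 degrees), then 11 to 12 mm higher; its bore still fits round the neck (0.7 mm play), so it must go 33 mm more straight along the axis to clear the rim.
- lid_center (a point): Centre (half-way up) of the orange ribbed screw lid, 58 mm across, 54 mm high, 100 g; z is its axis, out of its closed top. Screwed down, this point is at z = 98 mm of the pot. It turns easily with no stop; the thread holds it where it is left. Straight-sided: fingers may reach down over the skirt, and open fingers can swing back round it.
- lid_top (a point): Centre of the lid's flat white top, 27 mm above its centre. The upper 10 mm of the lid is a solid crown, the rest hollow, with three inner lugs.
- lid_tray: Shallow square blue plastic tray, fixed, 140 x 140 mm, walls 4 mm thick and 10 mm high, floor 4 mm thick. Origin at the centre of its underside; sides along its x and y. A lid standing flat in it has its centre 31 to 32 mm above the origin.
- bottle_center (a point): Bystander: small round glass bottle with a broad light-blue cap, 54 mm across, 99 mm high; point half-way up. Leave it alone.
- jar_center (a point): Bystander: round sample jar with a white lid, 62 mm across, 66 mm high; point half-way up. Leave it alone.
- flask_center (a point): Bystander: square culture bottle with green contents and a red cap, 42 x 42 x 89 mm; point half-way up. Leave it alone.
Mind the look-alikes: they are no part of the job. Leave any purple look-alike of the holder alone. There is more than one size of the lid_tray; the one meant has the size given above.

How it is judged (in metres and radians):
On the way, in this order (a step that is already met when the one before it is completed fails the run):
1. the lid is unscrewed and held clear of the pot, its lower edge beyond the rim (z of lid_center in the frame of pot above 0.142 m and contact force between the fingers and lid above 0.5 N), for 0.1 s.
2. the lid, still held, is lowered upright to within 12 mm of standing in the tray, moving slowly (under 0.15 m/s) (x of lid_center in the frame of lid_tray between -0.045 and 0.045 m and y of lid_center in the frame of lid_tray between -0.045 and 0.045 m and z of lid_center in the frame of lid_tray below 0.044 m and angle between lid_center's own z axis and vertical below 0.3 rad and linear speed of lid below 0.15 m/s and contact force between the fingers and lid above 0.3 N).
At the end, for the whole second after the job is handed in: The lid stands flat (within 5 degrees), open side down, on the floor of the blue tray, its centre within 45 mm of the tray's centre along each side, at rest and released; the three bystanders are where they stood (x of lid_center in the frame of lid_tray between -0.045 and 0.045 m and y of lid_center in the frame of lid_tray between -0.045 and 0.045 m and z of lid_center in the frame of lid_tray between 0.025 and 0.035 m and angle between lid_center's own z axis and vertical below 0.08 rad and linear speed of lid below 0.02 m/s and contact force between the fingers and lid below 0.05 N); the robot touches nothing.
It fails at once if the lid is forced: more than 100 N between lid and pot (contact force between lid and pot above 100 N).
It fails at once if the bottle, the jar or the flask is shifted by more than 20 mm or tipped ((distance of bottle_center from where it was at the start of the episode above 0.02 m or angle between bottle_center's own z axis and vertical above 0.3 rad) or (distance of jar_center from where it was at the start of the episode above 0.02 m or angle between jar_center's own z axis and vertical above 0.3 rad) or (distance of flask_center from where it was at the start of the episode above 0.02 m or angle between flask_center's own z axis and vertical above 0.3 rad)).
It also fails if it takes over 72 s, if anything falls off the work surface, if the arm or the gripper's body presses on something with over 40 N, if the wrist force passes 120 N, or if a joint passes its speed limit or range.

## Working session

There is one attempt and no reset: what is moved stays moved. The work goes in short steps, Python scripts to look and compute and a shell command to move; the robot and the scene stay as the last step left them, time stands still between calls to the robot, and variables do not carry over. Pictures are saved under pics/ and viewed, at most 10 in all, crops included, and the job is handed in when it is done.

```bash
ls; mkdir -p pics; python3 - <<'E'
from station import robot
import cv2
for n in("side","top"):
    im=robot.capture(n); cv2.imwrite(f"pics/{n}0.png",im[:,:,::-1])
    c=robot.calibration(n); print(n,c["K"],c["world_from_camera"])
print(robot.observe())
E
```

```text
pics
side [[416.24927203   0.         257.38052757]
 [  0.         416.24927203 195.78088163]
 [  0.           0.           1.        ]] [[-9.74963586e-01 -1.20149251e-01  1.87110032e-01  4.20461025e+02]
 [-2.22340590e-01  5.39100813e-01 -8.12363820e-01  8.00653242e+02]
 [-3.26626610e-03 -8.33627297e-01 -5.52317717e-01  6.69240824e+02]
 [ 0.00000000e+00  0.00000000e+00  0.00000000e+00  1.00000000e+00]]
top [[364.77432683   0.         256.92673488]
 [  0.         364.77432683 197.91801659]
 [  0.           0.           1.        ]] [[ 2.23086902e-02 -9.86259453e-01  1.63690606e-01  4.29830416e+02]
 [-9.99566919e-01 -2.51465367e-02 -1.52848157e-02 -4.39096650e+00]
 [ 1.91910458e-02 -1.63278731e-01 -9.86393309e-01  1.17453998e+03]
 [ 0.00000000e+00  0.00000000e+00  0.00000000e+00  1.00000000e+00]]
{'clock': 0.1, 'joints': array([-1.24400651,  0.46831434, -0.0116161 ,  1.60354121,  0.00600744,
        1.07139427, -0.05626906]), 'dq': array([ 2.21858801e-04, -3.20841968e-03,  1.37023248e-03,  6.34754532e-05,
        6.15984827e-04,  7.89703199e-04,  2.99442032e-04]), 'joint_torque': array([ 7.63946791e-04, -5.33519340e+01,  2.13256886e-02, -2.51964962e+01,
        1.13882657e-02,  4.40364500e-03, -8.23274547e-06]), 'eef_pos': array([234.7879584 , 605.54362603, 214.71322931]), 'orientation': array([-9.12494645e-05,  1.83852037e-01,  9.82953595e-01, -8.06189614e-04]), 'ft_force': array([ 0.37978245,  0.08755936, -0.32356204]), 'wrist_torque': array([ 0.00370347, -0.01455599,  0.00212607]), 'finger_force': 0.0, 'grip_width': 85.39347074162482}
```

View pics/side0.png

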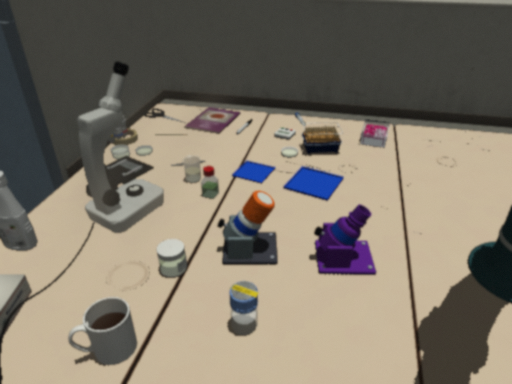

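View pics/top0.png

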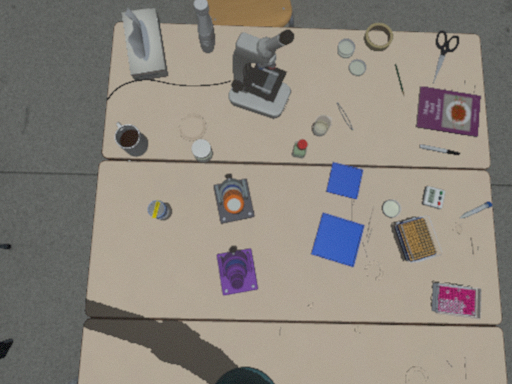

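Candidates: orange-lid pot in the grey holder at top (233,203) vs the purple look-alike at (238,268). Trays are the large one at (338,240) and the small one at (345,181). I choose the grey holder and the large tray, and check both in a crop.

```bash
python3 - <<'E'
import cv2,numpy as np
s=cv2.imread("pics/side0.png");t=cv2.imread("pics/top0.png")
a=cv2.resize(s[180:280,210:285],None,fx=6,fy=6,interpolation=cv2.INTER_CUBIC) #450x600
b=cv2.resize(t[165:230,205:265],None,fx=5.8,fy=5.8,interpolation=cv2.INTER_CUBIC)#348
c=np.zeros((600,800,3),np.uint8);c[:,:450]=a;c[:b.shape[0],452:452+b.shape[1]]=b
cv2.imwrite("pics/crop1.png",c)
# tray quads
from station import robot
def ray(n,u,v,z):
    c=robot.calibration(n);T=np.array(c["world_from_camera"]);d=T[:3,:3]@np.linalg.inv(c["K"])@[u,v,1]
    return T[:3,3]+d*(z-T[2,3])/d[2]
hsv=cv2.cvtColor(t,cv2.COLOR_BGR2HSV);m=cv2.inRange(hsv,(108,180,90),(125,255,255))
for k in cv2.findContours(m,0,1)[0]:
    if cv2.contourArea(k)<300:continue
    r=cv2.minAreaRect(k);p=[ray("top",u,v,10)for u,v in cv2.boxPoints(r)];print(r,np.mean(p,0),[np.linalg.norm(p[i]-p[i-1]) for i in (0,1,2)],np.degrees(np.arctan2(*(p[1]-p[0])[1::-1])))
hs=cv2.cvtColor(s,cv2.COLOR_BGR2HSV)
E
```

```text
(no output)
```

View pics/crop1.png

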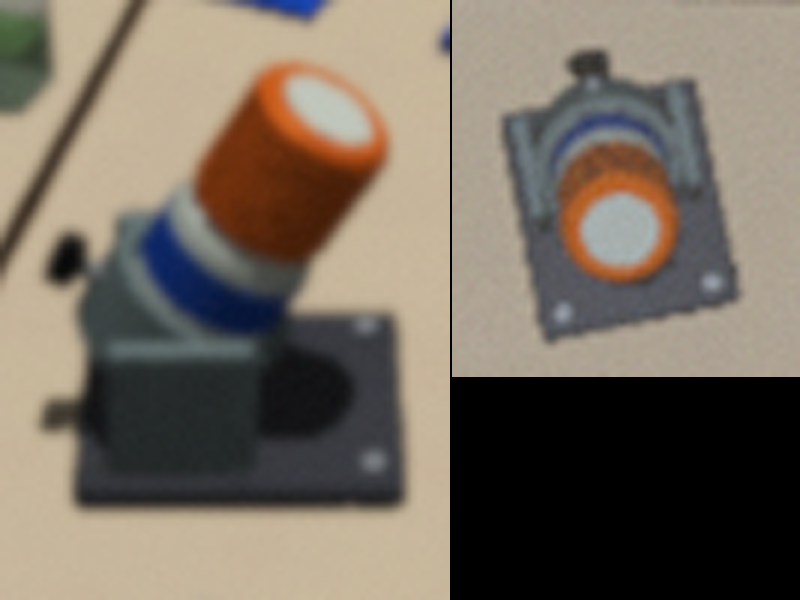

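The crop confirms the ribbed orange lid with a white top in the grey holder. The white top's centre is at top (233.6,204.1) and side (264.3,197.4).

```bash
cat > h.py <<'E'
import cv2,numpy as np
from station import robot
from scipy.spatial.transform import Rotation as R
C={n:robot.calibration(n) for n in("side","top")}
def dirn(n,u,v):
    T=np.array(C[n]["world_from_camera"]);d=T[:3,:3]@np.linalg.inv(C[n]["K"])@[u,v,1];return T[:3,3],d/np.linalg.norm(d)
def ray(n,u,v,z):
    o,d=dirn(n,u,v);return o+d*(z-o[2])/d[2]
def tri(*obs):
    A=0;b=0
    for o in obs:
        p,d=dirn(*o);M=np.eye(3)-np.outer(d,d);A=A+M;b=b+M@p
    return np.linalg.solve(A,b)
def proj(n,P):
    T=np.linalg.inv(C[n]["world_from_camera"]);q=C[n]["K"]@(T[:3,:3]@np.asarray(P,float).T+T[:3,3:]);return (q[:2]/q[2]).T
E
python3 - <<'E'
from h import *
np.set_printoptions(precision=2,suppress=True)
t=cv2.imread("pics/top0.png");print(t[240,338],t[181,345])
hsv=cv2.cvtColor(t,cv2.COLOR_BGR2HSV);m=cv2.inRange(hsv,(105,150,60),(128,255,255))
for k in cv2.findContours(m,cv2.RETR_EXTERNAL,cv2.CHAIN_APPROX_NONE)[0]:
    if cv2.contourArea(k)<300:continue
    r=cv2.minAreaRect(k);p=np.array([ray("top",u,v,10)for u,v in cv2.boxPoints(r)]);print(r[0],p.mean(0),[np.linalg.norm(p[i]-p[i-1]) for i in (1,2)],np.degrees(np.arctan2(*(p[1]-p[0])[1::-1])))
top=tri(("top",233.6,204.1),("side",264.3,197.4));print("top",top,proj("top",[top]),proj("side",[top]))
cr=np.array([(503,117),(690,82),(738,297),(548,340)]);cr=(cr-[452,0]+.5)/5.8-.5+[205,165]
p=np.array([ray("top",u,v,12) for u,v in cr]);print(p,p.mean(0),[np.linalg.norm(p[i]-p[i-1]) for i in range(4)])
# lean dirs
for a,b in((3,0),(2,1)): d=p[a]-p[b];print("lean az",np.degrees(np.arctan2(d[1],d[0])))
d=p[1]-p[0];print("perp",np.degrees(np.arctan2(d[1],d[0]))-90)
d=p[2]-p[3];print("perp",np.degrees(np.arctan2(d[1],d[0]))-90)
E
```

```text
[186  96  62] [180  90  62]
(337.65093994140625, 239.47169494628906) [ 495.96 -283.     10.  ] [np.float64(135.96219431341493), np.float64(137.60678068120734)] -16.166603434213556
(344.1764831542969, 180.29412841796875) [ 689.25 -307.13   10.  ] [np.float64(98.52419054817572), np.float64(101.98356307037365)] -14.223680977065804
top [579.25  45.24 153.64] [[233.62 204.32]] [[264.03 197.35]]
[[662.4  119.76  12.  ]
 [685.17  15.83  12.  ]
 [564.46 -13.99  12.  ]
 [538.14  89.86  12.  ]] [612.54  52.86  12.  ] [np.float64(127.80323735922634), np.float64(106.3909575340459), np.float64(124.34021104359489), np.float64(107.13682358840427)]
lean az -166.47217104258905
lean az -166.12193000758077
perp -167.63925935973185
perp -165.77780044505647
```

```bash
cat >> h.py <<'E'
np.set_printoptions(precision=3,suppress=True)
az=np.radians(-166.5);A=np.array([np.sin(.5236)*np.cos(az),np.sin(.5236)*np.sin(az),np.cos(.5236)])
TOP=np.array([579.25,45.24,153.64]);L=TOP-27*A
def axes(z,y):
    z=z/np.linalg.norm(z);y=y-z*(y@z);y/=np.linalg.norm(y);return np.stack([np.cross(y,z),y,z],1)
def now():
    o=robot.observe();w,x,y,z=o["orientation"];return o,np.array(o["eef_pos"]),R.from_quat([x,y,z,w]).as_matrix()
def go(P,Rt):
    o,p,Rn=now();print("units",Rn.T@(np.asarray(P)-p)/40,"rot",R.from_matrix(Rn.T@Rt).as_rotvec(degrees=True),"F",o["ft_force"],"j",o["joints"],"p",p)
NAT=axes(-A,np.array([.972,.233,.5]))
E
python3 -c "
from h import *
print(A,L,NAT);go(L+110*A,NAT)"
```

```text
[-0.486 -0.117  0.866] [592.377  48.392 130.257] [[-0.233  0.842  0.486]
 [ 0.972  0.202  0.117]
 [ 0.     0.5   -0.866]]
units [-12.239 -10.539  -0.252] rot [-27.698 -14.417  54.036] F [ 0.38   0.088 -0.324] j [-1.244  0.468 -0.012  1.604  0.006  1.071 -0.056] p [234.788 605.544 214.713]
```

```bash
python3 -m pendant '[{"delta_pos":[0,0,-1],"angular":[0,0,0],"grip":85},{"delta_pos":[-0.6,-0.5,-1.6],"angular":[0,0,4],"grip":85},{"delta_pos":[-1.3,-1.1,-2],"angular":[0,0,9],"grip":85},{"delta_pos":[-2,-1.7,-2],"angular":[0,0,14],"grip":85},{"delta_pos":[-2.7,-2.3,-2],"angular":[0,0,19],"grip":85},{"delta_pos":[-3.4,-2.9,-2],"angular":[0,0,24],"grip":85},{"delta_pos":[-4.1,-3.5,-2],"angular":[0,0,29],"grip":85},{"delta_pos":[-4.8,-4.1,-2],"angular":[0,0,34],"grip":85},{"delta_pos":[-5.5,-4.7,-2],"angular":[0,0,39],"grip":85},{"delta_pos":[-6.2,-5.3,-2],"angular":[0,0,44],"grip":85},{"delta_pos":[-6.9,-5.9,-2],"angular":[0,0,49],"grip":85},{"delta_pos":[-7.6,-6.5,-2],"angular":[0,0,54],"grip":85}]' 40
python3 -c "
from h import *
go(L+110*A,NAT)"
```

```text
clock: 1.1
eef_pos: [424.7, 251.9, 295.5]
orientation: [-0.0, 0.612, 0.791, -0.0]
ft_force: [0.8, -0.3, -0.3]
grip_width: 85.2
finger_force: 0.0
units [-5.952  1.403  1.748] rot [-30.013  -0.28    1.059] F [ 0.781 -0.311 -0.345] j [-0.889  0.114  0.314  1.898 -0.039  1.136 -0.307] p [424.726 251.881 295.473]
```

```bash
python3 -m pendant '[{"delta_pos":[-0.6,0.2,0.1],"angular":[-3,0,0],"grip":85},{"delta_pos":[-1.4,0.4,0.3],"angular":[-7,0,0],"grip":85},{"delta_pos":[-2.2,0.6,0.5],"angular":[-11,0,0],"grip":85},{"delta_pos":[-3,0.8,0.8],"angular":[-15,0,0],"grip":85},{"delta_pos":[-3.8,1,1],"angular":[-20,0,0],"grip":85},{"delta_pos":[-4.6,1.1,1.3],"angular":[-24,0,0],"grip":85},{"delta_pos":[-5.3,1.25,1.5],"angular":[-27,0,0.5],"grip":85},{"delta_pos":[-5.8,1.35,1.7],"angular":[-30,-0.3,1],"grip":85},{"delta_pos":[-5.95,1.4,1.75],"angular":[-30,-0.3,1],"grip":85},{"delta_pos":[-5.95,1.4,1.75],"angular":[-30,-0.3,1],"grip":85}]'
python3 -c "
from h import *
go(L+110*A,NAT)
s=robot.capture('side')[:,:,::-1];t=robot.capture('top')[:,:,::-1]
a=cv2.resize(s[130:270,190:330],(590,590),interpolation=cv2.INTER_CUBIC)
b=cv2.resize(t[150:250,200:250],(200,400),interpolation=cv2.INTER_CUBIC)
c=np.zeros((600,800,3),np.uint8);c[:590,:590]=a;c[:400,595:795]=b;cv2.imwrite('pics/pre.png',c)"
```

```text
clock: 1.93
eef_pos: [538.7, 35.7, 224.4]
orientation: [0.16, 0.598, 0.759, 0.202]
ft_force: [1.1, 0.3, -0.4]
grip_width: 84.8
finger_force: 0.0
units [-0.004  0.017 -0.022] rot [-0.118  0.004  0.066] F [ 1.091  0.309 -0.419] j [-0.618  0.029  0.556  2.281 -0.308  0.335  0.436] p [538.697  35.656 224.413]
```

View pics/pre.png

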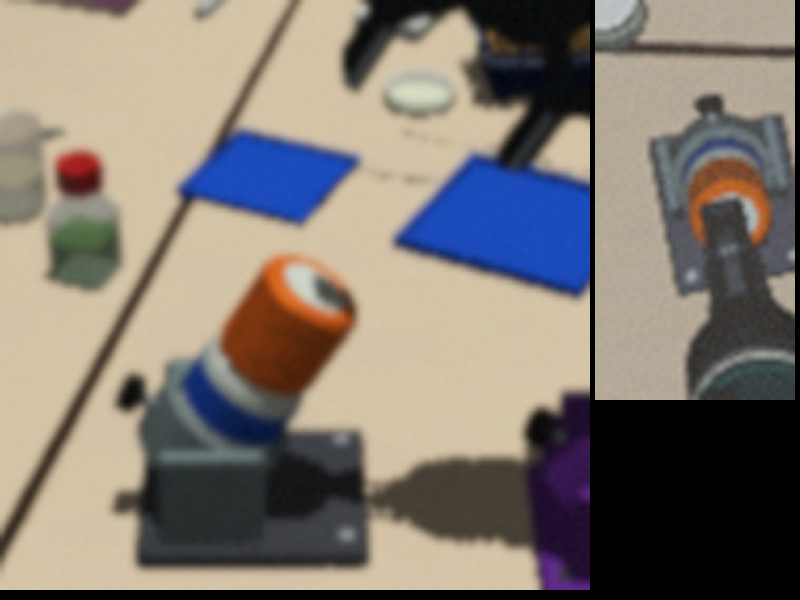

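```bash
python3 -m pendant '[{"delta_pos":[0,0,0.2],"angular":[0,0,7],"grip":85},{"delta_pos":[0,0,0.4],"angular":[0,0,14],"grip":85},{"delta_pos":[0,0,0.6],"angular":[0,0,21],"grip":85},{"delta_pos":[0,0,0.8],"angular":[0,0,28],"grip":85},{"delta_pos":[0,0,1],"angular":[0,0,35],"grip":85},{"delta_pos":[0,0,1.2],"angular":[0,0,42],"grip":85},{"delta_pos":[0,0,1.3],"angular":[0,0,49],"grip":85},{"delta_pos":[0,0,1.3],"angular":[0,0,56],"grip":85},{"delta_pos":[0,0,1.3],"angular":[0,0,60],"grip":85},{"delta_pos":[0,0,1.3],"angular":[0,0,60],"grip":85}]'
python3 -c "
from h import *
go(L+5*A,NAT)"
```

```text
clock: 2.87
eef_pos: [564.9, 45.8, 180.8]
orientation: [0.036, 0.896, 0.361, 0.256]
ft_force: [0.6, -0.6, 0.3]
grip_width: 84.9
finger_force: 0.0
units [-0.087  0.068  1.311] rot [ -0.091  -0.191 -59.693] F [ 0.617 -0.597  0.284] j [-0.653  0.181  0.617  2.272 -0.771  0.274 -0.176] p [564.881  45.816 180.837]
```

```bash
python3 -m pendant '[{"delta_pos":[0,0,0],"angular":[0,0,7],"grip":85},{"delta_pos":[0,0,0],"angular":[0,0,14],"grip":85},{"delta_pos":[0,0,0],"angular":[0,0,21],"grip":85},{"delta_pos":[0,0,0],"angular":[0,0,28],"grip":85},{"delta_pos":[0,0,0],"angular":[0,0,35],"grip":85},{"delta_pos":[0,0,0],"angular":[0,0,42],"grip":85},{"delta_pos":[0,0,0],"angular":[0,0,49],"grip":85},{"delta_pos":[0,0,0],"angular":[0,0,56],"grip":85},{"delta_pos":[0,0,0],"angular":[0,0,63],"grip":85},{"delta_pos":[0,0,0],"angular":[0,0,70],"grip":85},{"delta_pos":[0,0,0],"angular":[0,0,70],"grip":85},{"delta_pos":[0,0,0],"angular":[0,0,70],"grip":85}]'
python3 -c "
from h import *
go(L+5*A,NAT)"
```

```text
clock: 3.87
eef_pos: [564.7, 45.3, 180.7]
orientation: [-0.117, 0.941, -0.216, 0.231]
ft_force: [1.1, -0.3, -0.5]
grip_width: 84.9
finger_force: 0.0
units [0.031 0.09  1.313] rot [  -0.193   -0.11  -129.366] F [ 1.146 -0.278 -0.55 ] j [-0.901  0.219  0.912  2.284 -0.961  0.33  -1.207] p [564.736  45.257 180.749]
```

```bash
python3 -m pendant '[{"delta_pos":[0.03,0.09,0],"angular":[0,0,7],"grip":85},{"delta_pos":[0.03,0.09,0],"angular":[0,0,14],"grip":85},{"delta_pos":[0.03,0.09,0],"angular":[0,0,21],"grip":85},{"delta_pos":[0.03,0.09,0],"angular":[0,0,28],"grip":85},{"delta_pos":[0.03,0.09,0],"angular":[0,0,35],"grip":85},{"delta_pos":[0.03,0.09,0],"angular":[0,0,42],"grip":85},{"delta_pos":[0.03,0.09,0],"angular":[0,0,49],"grip":85},{"delta_pos":[0.03,0.09,0],"angular":[0,0,56],"grip":85},{"delta_pos":[0.03,0.09,0],"angular":[0,0,63],"grip":85},{"delta_pos":[0.03,0.09,0],"angular":[0,0,70],"grip":85},{"delta_pos":[0.03,0.09,0],"angular":[0,0,70],"grip":85},{"delta_pos":[0.03,0.09,0],"angular":[0,0,70],"grip":85}]'
python3 -c "
from h import *
go(L+5*A,NAT)"
```

```text
clock: 4.87
eef_pos: [564.3, 40.9, 179.8]
orientation: [0.228, -0.647, 0.717, -0.123]
ft_force: [-0.1, 0.1, 0.7]
grip_width: 85.3
finger_force: 0.0
units [-0.019 -0.005  1.31 ] rot [  0.182  -0.058 160.664] F [-0.1    0.062  0.706] j [-1.098  0.313  1.189  2.293 -1.167  0.445 -2.231] p [564.298  40.86  179.764]
```

```bash
python3 -m pendant '[{"delta_pos":[-0.02,0,0.2],"angular":[0,0,0],"grip":85},{"delta_pos":[-0.02,0,0.4],"angular":[0,0,0],"grip":85},{"delta_pos":[-0.02,0,0.6],"angular":[0,0,0],"grip":85},{"delta_pos":[-0.02,0,0.8],"angular":[0,0,0],"grip":85},{"delta_pos":[-0.02,0,1],"angular":[0,0,0],"grip":85},{"delta_pos":[-0.02,0,1.2],"angular":[0,0,0],"grip":85},{"delta_pos":[-0.02,0,1.3],"angular":[0,0,0],"grip":85},{"delta_pos":[-0.02,0,1.3],"angular":[0,0,0],"grip":85}]' 20
python3 -c "
from h import *
go(L+5*A,NAT)"
```

```text
clock: 5.53
eef_pos: [589.8, 47.5, 134.9]
orientation: [0.228, -0.646, 0.718, -0.122]
ft_force: [-0.1, 0.1, -0.3]
grip_width: 85.1
finger_force: 0.0
units [-0.007  0.     0.01 ] rot [  0.24   -0.023 160.502] F [-0.126  0.063 -0.32 ] j [-0.628  0.334  0.621  2.251 -1.282  0.282 -2.134] p [589.752  47.489 134.878]
```

```bash
python3 -m pendant '[{"delta_pos":[0,0,0],"angular":[0,0,0],"grip":70},{"delta_pos":[0,0,0],"angular":[0,0,0],"grip":60},{"delta_pos":[0,0,0],"angular":[0,0,0],"grip":52},{"delta_pos":[0,0,0],"angular":[0,0,0],"grip":52},{"delta_pos":[0,0,0],"angular":[0,0,0],"grip":52},{"delta_pos":[0,0,0],"angular":[0,0,0],"grip":52}]' 20
python3 -c "
from h import *
go(L+5*A,NAT);o,p,Rn=now();print('toolF',Rn.T@o['ft_force'],o['wrist_torque'],o['finger_force'],o['grip_width'])"
```

```text
clock: 6.03
eef_pos: [589.6, 47.7, 135.0]
orientation: [0.228, -0.645, 0.719, -0.122]
ft_force: [-0.3, 1.0, -0.3]
grip_width: 52.0
finger_force: 0.0
units [-0.001 -0.002  0.014] rot [  0.172  -0.022 160.333] F [-0.325  1.044 -0.276] j [-0.635  0.335  0.629  2.252 -1.282  0.283 -2.137] p [589.601  47.732 135.038]
toolF [-0.96   0.557  0.205] [-0.164  0.499  0.015] 0.0 52.02239864867382
```

```bash
python3 -c "
from h import *
s=robot.capture('side')[:,:,::-1];t=robot.capture('top')[:,:,::-1]
a=cv2.resize(s[150:270,200:320],(590,590),interpolation=cv2.INTER_CUBIC)
b=cv2.resize(t[150:250,200:250],(200,400),interpolation=cv2.INTER_CUBIC)
c=np.zeros((600,800,3),np.uint8);c[:590,:590]=a;c[:400,595:795]=b;cv2.imwrite('pics/g1.png',c);print(robot.observe())"
```

```text
{'clock': 6.1333, 'joints': array([-0.635,  0.335,  0.628,  2.252, -1.282,  0.283, -2.137]), 'dq': array([ 0.004,  0.   , -0.003, -0.001,  0.001, -0.001,  0.   ]), 'joint_torque': array([ -0.038, -32.986,   4.648, -17.93 ,  -0.479,  -0.386,   0.002]), 'eef_pos': array([589.595,  47.677, 134.995]), 'orientation': array([ 0.228, -0.645,  0.719, -0.122]), 'ft_force': array([0.273, 1.107, 0.241]), 'wrist_torque': array([-0.095,  0.488,  0.042]), 'finger_force': 0.0, 'grip_width': 51.785598161652324}
```

View pics/g1.png

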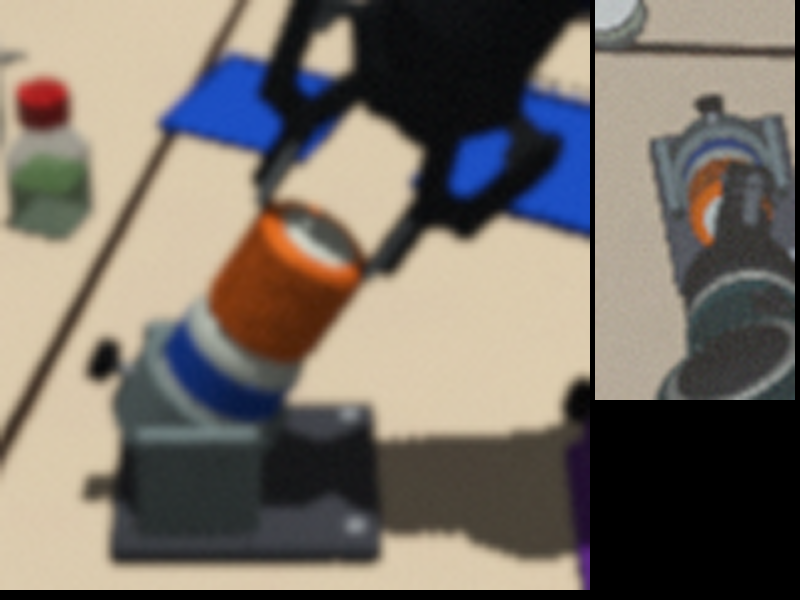

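The fingertips appear only at the height of the lid's top, at about crop (268,200) and (378,268). I'll compare that with projections of the reported pose.

```bash
python3 -c "
from h import *
o,p,Rn=now();z=Rn[:,2];y=Rn[:,1]
P=np.array([p+19*z+26*y,p+19*z-26*y,p+26*y,p-26*y,p,p-54*z])
for n in('side','top'):
  q=proj(n,P);print(n,q)
print('side crop',(proj('side',P)-[200,150])*590/120)
print('top crop',(proj('top',P)-[200,150])*4+[595,0])
T1=tri(('top',200+(745-595)/4.,150+165/4.),('top',0,0)) if 0 else None
for nm,q in(('lidtop',L+27*A),('lidbot',L-27*A)): print(nm,(proj('side',[q])-[200,150])*590/120,(proj('top',[q])-[200,150])*4+[595,0])
"
```

```text
side [[264.485 216.78 ]
 [245.73  203.728]
 [268.744 210.846]
 [249.806 197.675]
 [259.271 204.258]
 [271.566 186.579]]
top [[231.482 207.623]
 [234.051 191.079]
 [231.871 210.014]
 [234.49  193.227]
 [233.171 201.687]
 [234.428 208.584]]
side crop [[317.049 328.336]
 [224.837 264.164]
 [337.993 299.162]
 [244.881 234.4  ]
 [291.418 266.768]
 [351.864 179.847]]
top crop [[720.927 230.491]
 [731.203 164.316]
 [722.486 240.057]
 [732.961 172.91 ]
 [727.682 206.749]
 [732.713 234.335]]
lidtop [[314.82  232.799]] [[729.462 217.262]]
lidbot [[256.338 316.766]] [[724.879 191.214]]
```

```bash
python3 -c "
from h import *
o,p,Rn=now();z=Rn[:,2];y=Rn[:,1]
for s,t in(((254.5,190.7),(237.5,191.25)),((276.9,204.5),(237.5,207)),):
  q=tri(('side',*s),('top',*t));print(q,proj('side',[q]),proj('top',[q]),'tool',Rn.T@(q-p))
s=robot.capture('side')[:,:,::-1];t=robot.capture('top')[:,:,::-1]
a=cv2.resize(s[140:220,240:290],(375,600),interpolation=cv2.INTER_CUBIC)
b=cv2.resize(t[170:230,210:252],(420,600),interpolation=cv2.INTER_CUBIC)
cv2.imwrite('pics/g2.png',np.hstack([a,b]))"
```

```text
[609.543  34.417 161.71 ] [[251.912 190.144]] [[237.685 193.359]] tool [  7.229 -31.773 -15.022]
[563.241  33.981 131.838] [[271.901 203.489]] [[237.68  211.021]] tool [ 15.67   22.578 -11.694]
```

View pics/g2.png

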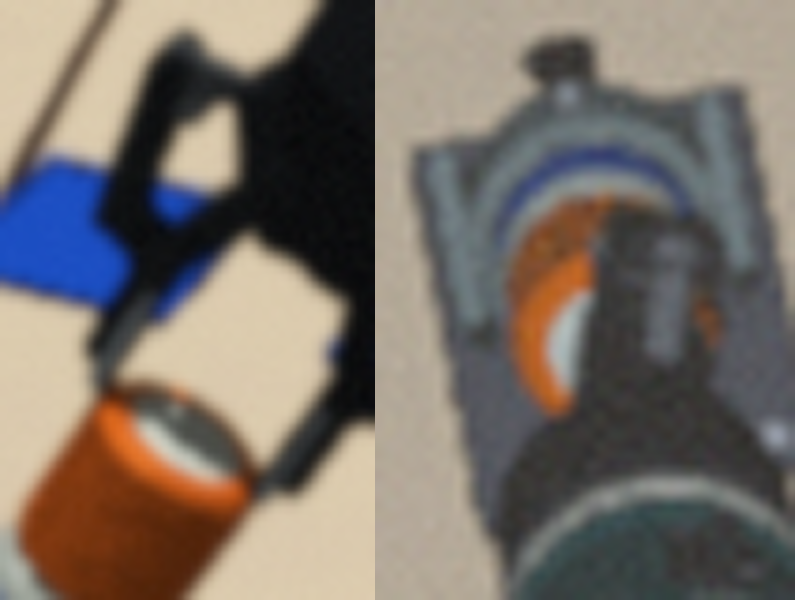

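```bash
python3 -c "
from h import *
p=np.array([538.7,35.7,224.4]);Rn=NAT;z=Rn[:,2];y=Rn[:,1]
P=np.array([p+6*z+42*y,p+6*z-42*y,p+6*z+55*y,p+6*z-55*y,p,p-54*z])
print('side crop',(proj('side',P)-[190,130])*590/140)
print('top crop',(proj('top',P)-[200,150])*4+[595,0])
print(proj('side',[[234.8,605.5,214.7]]),proj('top',[[234.8,605.5,214.7]]))
"
```

```text
side crop [[317.506 140.529]
 [458.052 210.817]
 [295.075 129.311]
 [479.146 221.366]
 [394.934 167.218]
 [452.755  84.274]]
top crop [[724.045 201.218]
 [748.888 316.228]
 [720.059 182.761]
 [752.596 333.396]
 [737.28  263.151]
 [743.196 296.852]]
[[508.218 524.493]] [[  2.179 332.356]]
```

```bash
python3 -c "
from h import *
s=cv2.imread('pics/side0.png');t=cv2.imread('pics/top0.png')
def quads(im):
  m=cv2.inRange(cv2.cvtColor(im,cv2.COLOR_BGR2HSV),(105,150,60),(128,255,255));out=[]
  for k in cv2.findContours(m,cv2.RETR_EXTERNAL,cv2.CHAIN_APPROX_NONE)[0]:
    if cv2.contourArea(k)>250: out.append(cv2.approxPolyDP(cv2.convexHull(k),4,True)[:,0])
  return out
for k in quads(t): print('top',k.tolist(),'-> side',proj('side',[ray('top',u,v,10) for u,v in k]).round(0).tolist())
for k in quads(s): print('side',k.tolist())
print('foot->side',proj('side',[[662.4,119.76,12],[685.17,15.83,12],[564.46,-13.99,12],[538.14,89.86,12]]))
c=robot.calibration('side');print(np.array(c['world_from_camera'])-C['side']['world_from_camera'])
"
```

```text
top [[323, 214], [362, 225], [352, 265], [312, 253]] -> side [[285.0, 186.0], [301.0, 167.0], [341.0, 177.0], [326.0, 198.0]]
top [[334, 163], [361, 171], [356, 197], [327, 190]] -> side [[233.0, 174.0], [247.0, 161.0], [272.0, 167.0], [260.0, 181.0]]
side [[285, 186], [301, 168], [341, 177], [327, 198]]
side [[234, 176], [246, 162], [273, 168], [261, 181]]
foot->side [[221.729 261.484]
 [225.1   232.641]
 [274.352 231.962]
 [277.038 260.899]]
[[0. 0. 0. 0.]
 [0. 0. 0. 0.]
 [0. 0. 0. 0.]
 [0. 0. 0. 0.]]
```

```bash
python3 -m pendant '[{"delta_pos":[0,0,-0.1],"angular":[0,0,0],"grip":70},{"delta_pos":[0,0,-0.3],"angular":[0,0,0],"grip":85},{"delta_pos":[0,0,-0.6],"angular":[0,0,0],"grip":85},{"delta_pos":[0,0,-0.9],"angular":[0,0,0],"grip":85},{"delta_pos":[0,0,-1],"angular":[0,0,0],"grip":85},{"delta_pos":[0,0,-1],"angular":[0,0,0],"grip":85},{"delta_pos":[0,0,-1],"angular":[0,0,0],"grip":85}]'
python3 -c "
from h import *
s=robot.capture('side')[:,:,::-1];t=robot.capture('top')[:,:,::-1]
cv2.imwrite('pics/s3.png',s);cv2.imwrite('pics/t3.png',t)
go(L+5*A,NAT);o,p,Rn=now();z=Rn[:,2];y=Rn[:,1]
P=np.array([p+6*z+42*y,p+6*z-42*y,p,p-54*z]);print(proj('side',P),proj('top',P))
a=cv2.resize(s[120:220,230:330],(500,500),interpolation=cv2.INTER_CUBIC)
b=cv2.resize(t[170:270,210:270],(300,500),interpolation=cv2.INTER_CUBIC)
c=np.hstack([a,b])
for (u,v) in proj('side',P): cv2.circle(c,(int((u-230)*5),int((v-120)*5)),3,(0,0,255),-1)
for (u,v) in proj('top',P): cv2.circle(c,(int((u-210)*5)+500,int((v-170)*5)),3,(0,0,255),-1)
cv2.imwrite('pics/g3.png',c)"
```

```text
clock: 6.82
eef_pos: [570.3, 43.1, 169.8]
orientation: [0.229, -0.645, 0.719, -0.122]
ft_force: [0.2, -0.2, -0.6]
grip_width: 85.3
finger_force: 0.0
units [-0.005 -0.007  1.007] rot [  0.171  -0.055 160.29 ] F [-0.211 -1.077 -0.744] j [-0.786  0.241  0.793  2.277 -1.021  0.31  -2.375] p [570.146  42.865 169.321]
[[282.523 204.167]
 [251.392 182.542]
 [268.325 191.363]
 [281.127 172.942]] [[231.805 219.714]
 [236.199 191.869]
 [234.116 206.753]
 [235.47  214.172]]
```

View pics/g3.png

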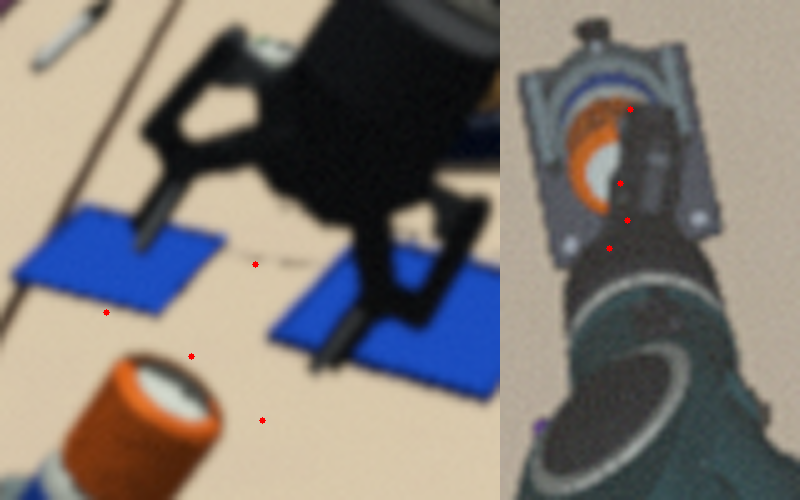

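```bash
python3 -c "
from h import *
from scipy.optimize import fsolve
p=np.array([570.146,42.865,169.321]);o,_,Rn=now()
z=Rn[:,2];m=p+6*z
pt=proj('top',[m])[0]
for dc in(2,4,6):
  f=lambda d:np.r_[proj('side',[m+d])[0]-[276.1,181.8],proj('top',[m+d])[0,0]-pt[0]-dc]
  d=fsolve(f,[0,0,0]);print(dc,'world d',d,'tool',Rn.T@d,'top row shift',proj('top',[m+d])[0,1]-pt[1])
print(Rn)
"
```

```text
2 world d [-18.646  -7.233  28.178] tool [  3.494   2.025 -34.317] top row shift 5.405092014553162
4 world d [-17.72  -12.517  24.88 ] tool [  9.193   2.038 -31.639] top row shift 5.26879077706127
6 world d [-16.787 -17.839  21.559] tool [ 14.933   2.052 -28.942] top row shift 5.132489539569349
[[-0.064 -0.872  0.485]
 [-0.983  0.138  0.119]
 [-0.17  -0.47  -0.866]]
```

```bash
cat > cap.py <<'E'
import sys
from h import *
for n in("side","top"): cv2.imwrite(f"pics/{n}_{sys.argv[1]}.png",robot.capture(n)[:,:,::-1])
go(L+5*A,NAT)
E
python3 -m pendant '[{"delta_pos":[0,0,0],"angular":[0,0,-7],"grip":85},{"delta_pos":[0,0,0],"angular":[0,0,-14],"grip":85},{"delta_pos":[0,0,0],"angular":[0,0,-21],"grip":85},{"delta_pos":[0,0,0],"angular":[0,0,-28],"grip":85},{"delta_pos":[0,0,0],"angular":[0,0,-35],"grip":85},{"delta_pos":[0,0,0],"angular":[0,0,-42],"grip":85},{"delta_pos":[0,0,0],"angular":[0,0,-49],"grip":85},{"delta_pos":[0,0,0],"angular":[0,0,-56],"grip":85},{"delta_pos":[0,0,0],"angular":[0,0,-63],"grip":85},{"delta_pos":[0,0,0],"angular":[0,0,-70],"grip":85},{"delta_pos":[0,0,0],"angular":[0,0,-70],"grip":85},{"delta_pos":[0,0,0],"angular":[0,0,-70],"grip":85}]'
python3 cap.py a
python3 -m pendant '[{"delta_pos":[0,0,0],"angular":[0,0,-7],"grip":85},{"delta_pos":[0,0,0],"angular":[0,0,-14],"grip":85},{"delta_pos":[0,0,0],"angular":[0,0,-21],"grip":85},{"delta_pos":[0,0,0],"angular":[0,0,-28],"grip":85},{"delta_pos":[0,0,0],"angular":[0,0,-35],"grip":85},{"delta_pos":[0,0,0],"angular":[0,0,-42],"grip":85},{"delta_pos":[0,0,0],"angular":[0,0,-49],"grip":85},{"delta_pos":[0,0,0],"angular":[0,0,-56],"grip":85},{"delta_pos":[0,0,0],"angular":[0,0,-63],"grip":85},{"delta_pos":[0,0,0],"angular":[0,0,-70],"grip":85},{"delta_pos":[0,0,0],"angular":[0,0,-77],"grip":85},{"delta_pos":[0,0,0],"angular":[0,0,-77],"grip":85}]' >/dev/null
python3 -m pendant '[{"delta_pos":[0,0,0],"angular":[0,0,-7],"grip":85},{"delta_pos":[0,0,0],"angular":[0,0,-14],"grip":85},{"delta_pos":[0,0,0],"angular":[0,0,-21],"grip":85},{"delta_pos":[0,0,0],"angular":[0,0,-28],"grip":85},{"delta_pos":[0,0,0],"angular":[0,0,-33],"grip":85},{"delta_pos":[0,0,0],"angular":[0,0,-33],"grip":85},{"delta_pos":[0,0,0],"angular":[0,0,-33],"grip":85}]'
python3 cap.py b
python3 -c "
from h import *
r=[]
for k in 'ab':
  s=cv2.imread(f'pics/side_{k}.png');t=cv2.imread(f'pics/top_{k}.png')
  r.append(np.hstack([cv2.resize(s[125:215,230:320],(300,300),interpolation=cv2.INTER_CUBIC),cv2.resize(t[170:230,205:265],(300,300),interpolation=cv2.INTER_CUBIC)]))
cv2.imwrite('pics/m1.png',np.vstack(r))"
```

```text
clock: 7.92
eef_pos: [570.2, 42.2, 169.2]
orientation: [-0.117, 0.94, -0.221, 0.231]
ft_force: [0.6, -0.6, -0.5]
grip_width: 84.9
finger_force: 0.0
units [-0.002 -0.018  1.008] rot [  -0.121   -0.021 -129.907] F [ 0.762 -0.129  0.102] j [-0.537  0.208  0.501  2.265 -0.824  0.25  -1.344] p [570.177  42.356 169.312]
clock: 9.6
eef_pos: [570.2, 42.5, 169.5]
orientation: [0.121, 0.721, 0.643, 0.228]
ft_force: [0.2, 0.2, -0.3]
grip_width: 85.2
finger_force: 0.0
units [0.012 0.002 1.012] rot [ -0.027  -0.104 -19.961] F [-0.023  0.296 -0.177] j [-0.113  0.202  0.025  2.24  -0.418  0.197  0.188] p [570.175  42.548 169.511]
```

View pics/m1.png

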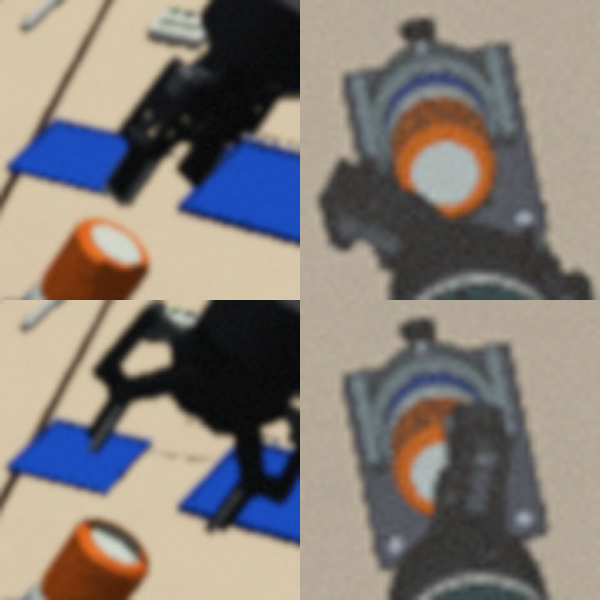

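```bash
python3 -c "
from h import *
from scipy.optimize import fsolve
o,p,Rn=now()
def sol(s,c):
  return fsolve(lambda q:np.r_[proj('side',[q])[0]-s,proj('top',[q])[0,0]-c],p)
a=sol((259.4,169.1),240);b=sol((294.5,193.1),239)
m=(a+b)/2;print(a,b,np.linalg.norm(a-b));print('b-a unit',(b-a)/np.linalg.norm(b-a),'tool y',Rn[:,1])
print('mid rel lid centre: tool',Rn.T@(m-L),'mid rel p',Rn.T@(m-p), 'toolx',Rn[:,0])
# case a: side tips (122,198) front, (190,180) back ; 
a=(230+122*.3,125+198*.3);b=(230+190*.3,125+182*.3);print('a mid side',(np.array(a)+b)/2)
"
```

```text
[594.089  26.057 213.526] [513.818  27.768 163.111] 94.80445647987914
b-a unit [-0.847  0.018 -0.532] tool y [ 0.872 -0.142  0.469]
mid rel lid centre: tool [-13.697  -3.19  -71.491] mid rel p [-13.219  -3.09  -26.02 ] toolx [0.067 0.983 0.172]
a mid side [276.8 182. ]
```

```bash
python3 -m pendant '[{"delta_pos":[0.15,0.05,0],"angular":[0,0,0],"grip":85},{"delta_pos":[0.27,0.06,0],"angular":[0,0,0],"grip":85},{"delta_pos":[0.27,0.06,0.2],"angular":[0,0,0],"grip":85},{"delta_pos":[0.27,0.06,0.4],"angular":[0,0,0],"grip":85},{"delta_pos":[0.27,0.06,0.6],"angular":[0,0,0],"grip":85},{"delta_pos":[0.27,0.06,0.8],"angular":[0,0,0],"grip":85},{"delta_pos":[0.27,0.06,1],"angular":[0,0,0],"grip":85},{"delta_pos":[0.27,0.06,1],"angular":[0,0,0],"grip":85},{"delta_pos":[0.27,0.06,1],"angular":[0,0,0],"grip":85}]' 20
python3 cap.py c
python3 -c "
from h import *
# column profile of dark finger in top view
for k in 'bc':
  t=cv2.imread(f'pics/top_{k}.png').max(2)
  for r in range(186,206,3): print(k,r,t[r,222:252])
"
```

```text
clock: 10.45
eef_pos: [592.1, 57.3, 136.1]
orientation: [0.122, 0.72, 0.645, 0.227]
ft_force: [-0.1, 0.1, 0.1]
grip_width: 85.0
finger_force: 0.0
units [-0.252 -0.043 -0.004] rot [ -0.098  -0.086 -19.745] F [-0.297  0.185  0.413] j [-0.26   0.297  0.16   2.22  -0.782  0.151  0.519] p [592.169  57.512 136.973]
b 186 [112 125 123 119 118 115 117 125 121 122 126 124 122 116 109 106 107 108
 120 117 100 109 127 122 102  89 133 169 181 177]
b 189 [116 108 114 125 136 140 139 129 131 135 145 145 136 133 130 124 117 111
 106 107 117 122 132 127 107  93  87 150 177 177]
b 192 [100 114 122 128 132 124 122 129 126 127 122 116 107  83  58  63  64  66
  70  67  68  63  65  84 112 106  88 103 156 182]
b 195 [110 112 121 130 133 124 121 135 151 174 173 137  97  78  59  57  60  63
  56  59  61  57  59  66 108 117 100  94 148 179]
b 198 [106 111 122 128 156 177 186 185 183 184 182 152  97  61  57  58  61  59
  72  72  73  64  61  60  63  70  86  98  96 149]
b 201 [100 110 147 173 185 187 178 176 180 184 181 162 111  64  55  64  68  74
  96 110 103  96  77  68  66  86  93  95  91 114]
b 204 [ 83 114 
[... 316 characters left out ...]
2  61
  75  99 119 120 125 129 107  94  88 149 181 180]
c 192 [ 97 113 122 124 131 129 107  71  56  58  61  62  65  71  70  72  62  61
  67  83 106 114 118 125 121 108  90 105 157 184]
c 195 [110 113 120 131 134 122 108  84  63  65  67  70  83 105 105  97  80  70
  69  95 102 114 100 107 126 115  98  91 149 182]
c 198 [104 109 125 131 139 114  74  63  62  64  63  65  78  87  88  72  64  56
  78  96 107  85  75  78  73  72  85  95  93 151]
c 201 [101 115 152 177 145  84  62  67  62  62  63  71  83  89  85  64  55  73
 129 173 169 139 106  94  94  97  97  96  92 115]
c 204 [ 88 112 155 182 140  80  61  61  64  60  62  77  88  87  71  60  57  73
 150 185 176 141  99  94  99  95  97  96  95  94]
```

```bash
python3 -m pendant '[{"delta_pos":[-0.06,0,0],"angular":[0,0,7],"grip":85},{"delta_pos":[-0.06,0,0],"angular":[0,0,14],"grip":85},{"delta_pos":[-0.06,0,0],"angular":[0,0,21],"grip":85},{"delta_pos":[-0.06,0,0],"angular":[0,0,28],"grip":85},{"delta_pos":[-0.06,0,0],"angular":[0,0,35],"grip":85},{"delta_pos":[-0.06,0,0],"angular":[0,0,42],"grip":85},{"delta_pos":[-0.06,0,0],"angular":[0,0,49],"grip":85},{"delta_pos":[-0.06,0,0],"angular":[0,0,56],"grip":85},{"delta_pos":[-0.06,0,0],"angular":[0,0,63],"grip":85},{"delta_pos":[-0.06,0,0],"angular":[0,0,70],"grip":85},{"delta_pos":[-0.06,0,0],"angular":[0,0,70],"grip":85},{"delta_pos":[-0.06,0,0],"angular":[0,0,70],"grip":85}]'
python3 cap.py d
```

```text
clock: 11.55
eef_pos: [592.2, 55.2, 137.4]
orientation: [-0.03, 0.959, 0.117, 0.257]
ft_force: [-0.0, 0.6, 0.4]
grip_width: 84.9
finger_force: 0.0
units [-0.123  0.167  0.013] rot [ -0.091  -0.093 -89.574] F [-0.274 -0.909 -0.089] j [-0.51   0.311  0.457  2.236 -1.126  0.223 -0.373] p [592.228  55.278 137.505]
```

```bash
python3 -m pendant '[{"delta_pos":[0,0,0.15],"angular":[0,0,0],"grip":85},{"delta_pos":[0,0,0.3],"angular":[0,0,0],"grip":85},{"delta_pos":[0,0,0.45],"angular":[0,0,0],"grip":85},{"delta_pos":[0,0,0.6],"angular":[0,0,0],"grip":85},{"delta_pos":[0,0,0.75],"angular":[0,0,0],"grip":85},{"delta_pos":[0,0,0.75],"angular":[0,0,0],"grip":85},{"delta_pos":[0,0,0.75],"angular":[0,0,0],"grip":85}]' 20
python3 cap.py e
```

```text
clock: 12.23
eef_pos: [606.7, 58.3, 111.4]
orientation: [-0.031, 0.959, 0.116, 0.257]
ft_force: [-0.7, -0.5, -0.3]
grip_width: 85.1
finger_force: 0.0
units [-0.125  0.157 -0.73 ] rot [ -0.058  -0.081 -89.717] F [-0.393  0.571  0.372] j [-0.351  0.372  0.273  2.208 -1.266  0.164 -0.232] p [606.846  58.384 111.787]
```

No contact forces, so close gently.

```bash
python3 -m pendant '[{"delta_pos":[0,0,0],"angular":[0,0,0],"grip":72},{"delta_pos":[0,0,0],"angular":[0,0,0],"grip":64},{"delta_pos":[0,0,0],"angular":[0,0,0],"grip":58},{"delta_pos":[0,0,0],"angular":[0,0,0],"grip":54},{"delta_pos":[0,0,0],"angular":[0,0,0],"grip":50},{"delta_pos":[0,0,0],"angular":[0,0,0],"grip":50}]' 20
python3 cap.py f
python3 -c "
from h import *
o,p,Rn=now();print('toolF',Rn.T@o['ft_force'],Rn.T@o['wrist_torque'],o['finger_force'],o['grip_width'])
s=cv2.imread('pics/side_f.png');t=cv2.imread('pics/top_f.png')
a=cv2.resize(s[160:250,210:300],(450,450),interpolation=cv2.INTER_CUBIC)
b=cv2.resize(t[170:230,205:252],(350,450),interpolation=cv2.INTER_CUBIC)
cv2.imwrite('pics/f.png',np.hstack([a,b]))"
```

```text
clock: 12.83
eef_pos: [608.8, 51.8, 113.1]
orientation: [-0.026, 0.959, 0.112, 0.259]
ft_force: [-3.8, -11.6, 6.9]
grip_width: 57.4
finger_force: 19.5
units [-0.146 -0.006 -0.705] rot [  0.629   0.317 -89.999] F [ -2.464 -11.395   7.064] j [-0.349  0.371  0.279  2.208 -1.266  0.157 -0.231] p [608.784  51.768 113.146]
toolF [-0.814 10.595 -8.538] [-2.476 -0.786 -0.108] 19.46462701074779 57.179009496874336
```

```bash
python3 -m pendant '[{"delta_pos":[0,0.08,0],"angular":[0,0,0],"grip":50},{"delta_pos":[0,0.16,0],"angular":[0,0,0],"grip":50},{"delta_pos":[0,0.16,0],"angular":[0,0,0],"grip":50},{"delta_pos":[0,0.16,0],"angular":[0,0,0],"grip":50}]' 20
python3 -c "
from h import *
o,p,Rn=now();go(L+5*A,NAT);print('toolF',Rn.T@o['ft_force'],Rn.T@o['wrist_torque'],o['finger_force'],o['grip_width'])"
```

```text
clock: 13.27
eef_pos: [608.7, 51.9, 113.0]
orientation: [-0.03, 0.959, 0.116, 0.258]
ft_force: [-6.7, -1.2, 11.4]
grip_width: 57.5
finger_force: 19.7
units [-0.145 -0.01  -0.708] rot [  0.061  -0.146 -89.753] F [-6.714 -1.225 11.421] j [-0.334  0.371  0.27   2.205 -1.267  0.17  -0.219] p [608.728  51.946 112.998]
toolF [ -0.159  -0.389 -13.298] [-0.314 -0.77  -0.   ] 19.661763128824532 57.49137553247975
```

View pics/f.png

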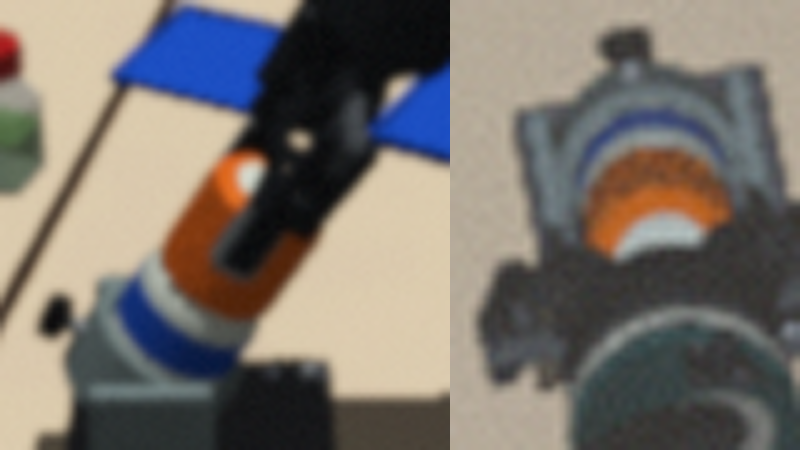

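```bash
python3 -m pendant '[{"delta_pos":[0,0,0],"angular":[0,0,0],"grip":70},{"delta_pos":[0,0,0],"angular":[0,0,0],"grip":85},{"delta_pos":[-0.05,0,0],"angular":[0,0,0],"grip":85},{"delta_pos":[-0.1,0,0],"angular":[0,0,7],"grip":85},{"delta_pos":[-0.1,0,0],"angular":[0,0,14],"grip":85},{"delta_pos":[-0.1,0,0],"angular":[0,0,21],"grip":85},{"delta_pos":[-0.1,0,0],"angular":[0,0,28],"grip":85},{"delta_pos":[-0.1,0,0],"angular":[0,0,35],"grip":85},{"delta_pos":[-0.1,0,0],"angular":[0,0,42],"grip":85},{"delta_pos":[-0.1,0,0],"angular":[0,0,49],"grip":85},{"delta_pos":[-0.1,0,0],"angular":[0,0,56],"grip":85},{"delta_pos":[-0.1,0,0],"angular":[0,0,63],"grip":85}]' 20
python3 -m pendant '[{"delta_pos":[0,0,0],"angular":[0,0,7],"grip":85},{"delta_pos":[0,0,0],"angular":[0,0,14],"grip":85},{"delta_pos":[0,0,0],"angular":[0,0,21],"grip":85},{"delta_pos":[0,0,0],"angular":[0,0,28],"grip":85},{"delta_pos":[0,0,0],"angular":[0,0,35],"grip":85},{"delta_pos":[0,0,0],"angular":[0,0,42],"grip":85},{"delta_pos":[0,0,0],"angular":[0,0,49],"grip":85},{"delta_pos":[0,0,0],"angular":[0,0,56],"grip":85},{"delta_pos":[0,0,0],"angular":[0,0,60],"grip":85},{"delta_pos":[0,0,0],"angular":[0,0,60],"grip":85},{"delta_pos":[0,0,0],"angular":[0,0,60],"grip":85}]' 20
python3 -c "
from h import *
o,p,Rn=now();go(L+5*A,NAT);print('toolF',Rn.T@o['ft_force'],Rn.T@o['wrist_torque'],o['finger_force'],o['grip_width'])"
```

```text
clock: 14.27
eef_pos: [604.7, 52.0, 109.3]
orientation: [-0.161, 0.877, -0.405, 0.202]
ft_force: [-0.1, -0.8, -0.6]
grip_width: 85.0
finger_force: 0.0
clock: 15.18
eef_pos: [604.8, 51.9, 109.3]
orientation: [0.24, -0.56, 0.787, -0.096]
ft_force: [-0.6, -0.1, -0.0]
grip_width: 84.8
finger_force: 0.0
units [ 0.02   0.009 -0.74 ] rot [  0.149  -0.068 147.41 ] F [-0.621 -0.108 -0.042] j [-0.302  0.372  0.232  2.211 -1.283  0.156 -2.343] p [604.819  51.934 109.336]
toolF [ 0.271  0.499 -0.278] [-0.436  0.315  0.036] 0.0 84.84788980851066
```

```bash
python3 -m pendant '[{"delta_pos":[0,0,0],"angular":[0,0,0],"grip":72},{"delta_pos":[0,0,0],"angular":[0,0,0],"grip":64},{"delta_pos":[0,0,0],"angular":[0,0,0],"grip":58},{"delta_pos":[0,0,0],"angular":[0,0,0],"grip":50},{"delta_pos":[0,0,0],"angular":[0,0,0],"grip":45},{"delta_pos":[0,0,0],"angular":[0,0,0],"grip":45}]' 35
python3 -c "
from h import *
o,p,Rn=now();go(L+5*A,NAT);print('toolF',Rn.T@o['ft_force'],Rn.T@o['wrist_torque'],o['finger_force'],o['grip_width'])"
```

```text
clock: 15.68
eef_pos: [604.0, 52.3, 109.3]
orientation: [0.24, -0.56, 0.787, -0.095]
ft_force: [-6.4, 0.4, 4.0]
grip_width: 56.9
finger_force: 36.1
units [ 0.022 -0.011 -0.731] rot [  0.228  -0.141 147.329] F [-6.449  0.385  3.958] j [-0.303  0.371  0.233  2.213 -1.283  0.157 -2.344] p [603.992  52.285 109.302]
toolF [ 0.226  3.872 -6.509] [-1.046  0.366 -0.05 ] 36.06762486509979 56.924737295632674
```

```bash
python3 -m pendant '[{"delta_pos":[0,0.02,-0.004],"angular":[0,0,-7],"grip":45},{"delta_pos":[0,0.02,-0.009],"angular":[0,0,-14],"grip":45},{"delta_pos":[0,0.02,-0.013],"angular":[0,0,-21],"grip":45},{"delta_pos":[0,0.02,-0.018],"angular":[0,0,-28],"grip":45},{"delta_pos":[0,0.02,-0.022],"angular":[0,0,-35],"grip":45},{"delta_pos":[0,0.02,-0.026],"angular":[0,0,-42],"grip":45},{"delta_pos":[0,0.02,-0.031],"angular":[0,0,-49],"grip":45},{"delta_pos":[0,0.02,-0.035],"angular":[0,0,-56],"grip":45},{"delta_pos":[0,0.02,-0.04],"angular":[0,0,-63],"grip":45},{"delta_pos":[0,0.02,-0.044],"angular":[0,0,-70],"grip":45},{"delta_pos":[0,0.02,-0.048],"angular":[0,0,-77],"grip":45},{"delta_pos":[0,0.02,-0.052],"angular":[0,0,-84],"grip":45}]' 40
python3 -c "
from h import *
o,p,Rn=now();go(L+5*A,NAT);print('toolF',Rn.T@o['ft_force'],Rn.T@o['wrist_torque'],o['finger_force'],o['grip_width'])"
```

```text
clock: 16.68
eef_pos: [600.1, 51.5, 108.5]
orientation: [-0.113, 0.944, -0.208, 0.23]
ft_force: [-5.8, -1.4, -4.8]
grip_width: 56.7
finger_force: 42.6
units [ 0.088 -0.033 -0.7  ] rot [  -0.367    0.27  -128.372] F [-5.806 -1.404 -4.825] j [-0.288  0.367  0.215  2.217 -1.249  0.151 -0.904] p [600.119  51.525 108.474]
toolF [-5.932  4.717  1.235] [-1.292 -1.591  0.104] 42.63264094479382 56.7290016686602
```

```bash
python3 -m pendant '[{"delta_pos":[-0.04,0.03,-0.005],"angular":[0,0,-7],"grip":45},{"delta_pos":[-0.06,0.04,-0.01],"angular":[0,0,-14],"grip":45},{"delta_pos":[-0.06,0.04,-0.015],"angular":[0,0,-21],"grip":45},{"delta_pos":[-0.06,0.04,-0.02],"angular":[0,0,-28],"grip":45},{"delta_pos":[-0.06,0.04,-0.025],"angular":[0,0,-35],"grip":45},{"delta_pos":[-0.06,0.04,-0.03],"angular":[0,0,-42],"grip":45},{"delta_pos":[-0.06,0.04,-0.035],"angular":[0,0,-49],"grip":45},{"delta_pos":[-0.06,0.04,-0.04],"angular":[0,0,-56],"grip":45},{"delta_pos":[-0.06,0.04,-0.045],"angular":[0,0,-63],"grip":45},{"delta_pos":[-0.06,0.04,-0.05],"angular":[0,0,-70],"grip":45},{"delta_pos":[-0.06,0.04,-0.055],"angular":[0,0,-77],"grip":45},{"delta_pos":[-0.06,0.04,-0.06],"angular":[0,0,-84],"grip":45}]' 40
python3 -c "
from h import *
o,p,Rn=now();go(L+5*A,NAT);print('toolF',Rn.T@o['ft_force'],Rn.T@o['wrist_torque'],o['finger_force'],o['grip_width'])"
```

```text
clock: 17.68
eef_pos: [599.1, 47.6, 110.8]
orientation: [0.072, 0.841, 0.475, 0.248]
ft_force: [0.2, -7.6, -2.3]
grip_width: 57.0
finger_force: 42.7
units [ 0.115  0.034 -0.626] rot [ -0.046   0.173 -44.57 ] F [ 0.151 -7.637 -2.317] j [-0.286  0.36   0.218  2.223 -1.259  0.148  0.573] p [599.114  47.569 110.79 ]
toolF [-7.118  3.404  1.211] [-0.378 -1.903  0.064] 42.72320877760649 57.002463425532895
```

```bash
python3 -m pendant '[{"delta_pos":[0,0,0],"angular":[0,0,0],"grip":70},{"delta_pos":[0,0,0],"angular":[0,0,0],"grip":85},{"delta_pos":[-0.03,0.04,-0.1],"angular":[0,0,0],"grip":85},{"delta_pos":[-0.03,0.04,-0.25],"angular":[0,0,7],"grip":85},{"delta_pos":[-0.03,0.04,-0.25],"angular":[0,0,14],"grip":85},{"delta_pos":[-0.03,0.04,-0.25],"angular":[0,0,21],"grip":85},{"delta_pos":[-0.03,0.04,-0.25],"angular":[0,0,28],"grip":85},{"delta_pos":[-0.03,0.04,-0.25],"angular":[0,0,35],"grip":85},{"delta_pos":[-0.03,0.04,-0.25],"angular":[0,0,42],"grip":85},{"delta_pos":[-0.03,0.04,-0.25],"angular":[0,0,49],"grip":85},{"delta_pos":[-0.03,0.04,-0.25],"angular":[0,0,56],"grip":85},{"delta_pos":[-0.03,0.04,-0.25],"angular":[0,0,63],"grip":85}]' 20
python3 -m pendant '[{"delta_pos":[0,0,0],"angular":[0,0,7],"grip":85},{"delta_pos":[0,0,0],"angular":[0,0,14],"grip":85},{"delta_pos":[0,0,0],"angular":[0,0,21],"grip":85},{"delta_pos":[0,0,0],"angular":[0,0,28],"grip":85},{"delta_pos":[0,0,0],"angular":[0,0,35],"grip":85},{"delta_pos":[0,0,0],"angular":[0,0,42],"grip":85},{"delta_pos":[0,0,0],"angular":[0,0,49],"grip":85},{"delta_pos":[0,0,0],"angular":[0,0,56],"grip":85},{"delta_pos":[0,0,0],"angular":[0,0,63],"grip":85},{"delta_pos":[0,0,0],"angular":[0,0,70],"grip":85},{"delta_pos":[0,0,0],"angular":[0,0,77],"grip":85},{"delta_pos":[0,0,0],"angular":[0,0,84],"grip":85}]' 20 >/dev/null
python3 -m pendant '[{"delta_pos":[0,0,0],"angular":[0,0,7],"grip":85},{"delta_pos":[0,0,0],"angular":[0,0,14],"grip":85},{"delta_pos":[0,0,0],"angular":[0,0,21],"grip":85},{"delta_pos":[0,0,0],"angular":[0,0,26],"grip":85},{"delta_pos":[0,0,0],"angular":[0,0,26],"grip":85},{"delta_pos":[0,0,0],"angular":[0,0,26],"grip":85}]' 20 
python3 -c "
from h import *
o,p,Rn=now();go(L+5*A,NAT);print('toolF',Rn.T@o['ft_force'],Rn.T@o['wrist_torque'],o['finger_force'],o['grip_width'])"
```

```text
clock: 18.68
eef_pos: [595.7, 49.0, 120.7]
orientation: [-0.072, 0.965, -0.039, 0.249]
ft_force: [-0.6, 0.4, -0.4]
grip_width: 85.1
finger_force: 0.0
clock: 20.18
eef_pos: [595.6, 48.8, 120.6]
orientation: [0.245, -0.525, 0.81, -0.085]
ft_force: [-0.3, 0.3, 0.4]
grip_width: 84.8
finger_force: 0.0
units [-0.039 -0.033 -0.374] rot [  0.193  -0.031 142.394] F [-0.342  0.258  0.368] j [-0.419  0.345  0.373  2.234 -1.281  0.203 -2.437] p [595.634  48.769 120.633]
toolF [-0.232  0.244 -0.454] [-0.422  0.294 -0.012] 0.0 84.76464821477174
```

```bash
python3 -m pendant '[{"delta_pos":[0,0,0],"angular":[0,0,0],"grip":72},{"delta_pos":[0,0,0],"angular":[0,0,0],"grip":64},{"delta_pos":[0,0,0],"angular":[0,0,0],"grip":58},{"delta_pos":[0,0,0],"angular":[0,0,0],"grip":50},{"delta_pos":[0,0,0],"angular":[0,0,0],"grip":45},{"delta_pos":[0,0,0],"angular":[0,0,0],"grip":45}]' 40
python3 -c "
from h import *
o,p,Rn=now();go(L+5*A,NAT);print('toolF',Rn.T@o['ft_force'],Rn.T@o['wrist_torque'],o['finger_force'],o['grip_width'])"
```

```text
clock: 20.68
eef_pos: [595.4, 48.3, 120.5]
orientation: [0.245, -0.525, 0.811, -0.085]
ft_force: [-1.8, -0.5, 1.4]
grip_width: 56.7
finger_force: 41.9
units [-0.052 -0.032 -0.373] rot [  0.161  -0.047 142.281] F [-1.76  -0.482  1.37 ] j [-0.418  0.345  0.374  2.235 -1.281  0.203 -2.438] p [595.448  48.284 120.524]
toolF [ 0.589  0.675 -2.098] [-0.521  0.288  0.039] 41.93610971909948 56.71573801775138
```

Well centred. Unscrew.

```bash
python3 -m pendant '[{"delta_pos":[0,0,-0.005],"angular":[0,0,-7],"grip":45},{"delta_pos":[0,0,-0.01],"angular":[0,0,-14],"grip":45},{"delta_pos":[0,0,-0.014],"angular":[0,0,-21],"grip":45},{"delta_pos":[0,0,-0.018],"angular":[0,0,-28],"grip":45},{"delta_pos":[0,0,-0.023],"angular":[0,0,-35],"grip":45},{"delta_pos":[0,0,-0.027],"angular":[0,0,-42],"grip":45},{"delta_pos":[0,0,-0.032],"angular":[0,0,-49],"grip":45},{"delta_pos":[0,0,-0.036],"angular":[0,0,-56],"grip":45},{"delta_pos":[0,0,-0.041],"angular":[0,0,-63],"grip":45},{"delta_pos":[0,0,-0.045],"angular":[0,0,-70],"grip":45},{"delta_pos":[0,0,-0.05],"angular":[0,0,-77],"grip":45},{"delta_pos":[0,0,-0.054],"angular":[0,0,-84],"grip":45}]' 40 | grep ft_f
python3 -m pendant '[{"delta_pos":[0,0,-0.005],"angular":[0,0,-7],"grip":45},{"delta_pos":[0,0,-0.01],"angular":[0,0,-14],"grip":45},{"delta_pos":[0,0,-0.014],"angular":[0,0,-21],"grip":45},{"delta_pos":[0,0,-0.018],"angular":[0,0,-28],"grip":45},{"delta_pos":[0,0,-0.023],"angular":[0,0,-35],"grip":45},{"delta_pos":[0,0,-0.027],"angular":[0,0,-42],"grip":45},{"delta_pos":[0,0,-0.032],"angular":[0,0,-49],"grip":45},{"delta_pos":[0,0,-0.036],"angular":[0,0,-56],"grip":45},{"delta_pos":[0,0,-0.041],"angular":[0,0,-63],"grip":45},{"delta_pos":[0,0,-0.045],"angular":[0,0,-70],"grip":45},{"delta_pos":[0,0,-0.05],"angular":[0,0,-77],"grip":45},{"delta_pos":[0,0,-0.054],"angular":[0,0,-84],"grip":45}]' 40
python3 -c "
from h import *
o,p,Rn=now();go(L+5*A,NAT);print('toolF',Rn.T@o['ft_force'],Rn.T@o['wrist_torque'],o['finger_force'],o['grip_width'])"
```

```text
ft_force: [-1.2, -0.7, 2.3]
clock: 22.68
eef_pos: [593.7, 47.6, 124.8]
orientation: [0.06, 0.86, 0.439, 0.252]
ft_force: [-3.1, 0.3, 5.8]
grip_width: 56.6
finger_force: 42.2
units [ 0.053  0.008 -0.257] rot [  0.01   -0.128 -49.423] F [-3.058  0.327  5.774] j [-0.261  0.323  0.19   2.228 -1.062  0.15   0.298] p [593.668  47.572 124.786]
toolF [ 0.971 -0.543 -6.447] [ 0.428 -0.299  0.208] 42.23051107604988 56.58011808556354
```

```bash
python3 -m pendant '[{"delta_pos":[0,0,-0.015],"angular":[0,0,-7],"grip":45},{"delta_pos":[0,0,-0.025],"angular":[0,0,-14],"grip":45},{"delta_pos":[0,0,-0.035],"angular":[0,0,-21],"grip":45},{"delta_pos":[0,0,-0.045],"angular":[0,0,-28],"grip":45},{"delta_pos":[0,0,-0.05],"angular":[0,0,-35],"grip":45},{"delta_pos":[0,0,-0.055],"angular":[0,0,-42],"grip":45},{"delta_pos":[0,0,-0.06],"angular":[0,0,-49],"grip":45},{"delta_pos":[0,0,-0.065],"angular":[0,0,-56],"grip":45},{"delta_pos":[0,0,-0.07],"angular":[0,0,-63],"grip":45},{"delta_pos":[0,0,-0.075],"angular":[0,0,-70],"grip":45},{"delta_pos":[0,0,-0.08],"angular":[0,0,-77],"grip":45},{"delta_pos":[0,0,-0.085],"angular":[0,0,-84],"grip":45}]' 40
python3 -c "
from h import *
o,p,Rn=now();go(L+5*A,NAT);print('toolF',Rn.T@o['ft_force'],Rn.T@o['wrist_torque'],o['finger_force'],o['grip_width'])"
```

```text
clock: 23.68
eef_pos: [591.7, 47.3, 127.0]
orientation: [0.213, 0.345, 0.902, 0.147]
ft_force: [-0.4, -0.0, -1.0]
grip_width: 56.2
finger_force: 42.4
units [-0.015  0.064 -0.184] rot [ 0.021 -0.113 34.625] F [-0.401 -0.001 -1.026] j [-0.25   0.316  0.176  2.229 -1.006  0.149  1.711] p [591.687  47.253 126.999]
toolF [ 0.559 -0.648  0.694] [ 0.429  0.345 -0.019] 42.38235209486447 56.23999759225405
```

```bash
python3 -m pendant '[{"delta_pos":[0,0,-0.005],"angular":[0,0,-7],"grip":45},{"delta_pos":[0,0,-0.01],"angular":[0,0,-14],"grip":45},{"delta_pos":[0,0,-0.014],"angular":[0,0,-21],"grip":45},{"delta_pos":[0,0,-0.018],"angular":[0,0,-28],"grip":45},{"delta_pos":[0,0,-0.023],"angular":[0,0,-35],"grip":45},{"delta_pos":[0,0,-0.027],"angular":[0,0,-42],"grip":45},{"delta_pos":[0,0,-0.032],"angular":[0,0,-49],"grip":45},{"delta_pos":[0,0,-0.036],"angular":[0,0,-56],"grip":45},{"delta_pos":[0,0,-0.037],"angular":[0,0,-60],"grip":45},{"delta_pos":[0,0,-0.037],"angular":[0,0,-60],"grip":45}]' 40
python3 -c "
from h import *
o,p,Rn=now();go(L+5*A,NAT);print('toolF',Rn.T@o['ft_force'],Rn.T@o['wrist_torque'],o['finger_force'],o['grip_width'])"
```

```text
clock: 24.52
eef_pos: [591.1, 46.8, 128.4]
orientation: [0.258, -0.15, 0.954, 0.021]
ft_force: [0.2, -1.1, 1.1]
grip_width: 56.5
finger_force: 42.4
units [-0.06   0.027 -0.146] rot [ 0.071 -0.06  94.369] F [ 0.218 -1.113  1.113] j [-0.244  0.312  0.17   2.23  -0.981  0.149  2.73 ] p [591.114  46.808 128.378]
toolF [-0.428 -1.168 -0.99 ] [ 0.143  0.604 -0.067] 42.44581285631284 56.52540521914593
```

```bash
python3 -m pendant '[{"delta_pos":[0,0,-0.03],"angular":[0,0,0],"grip":45},{"delta_pos":[0,0,-0.06],"angular":[0,0,0],"grip":45},{"delta_pos":[0,0,-0.09],"angular":[0,0,0],"grip":45},{"delta_pos":[0,0,-0.09],"angular":[0,0,0],"grip":45},{"delta_pos":[0,0,-0.09],"angular":[0,0,0],"grip":45}]' 40
python3 -c "
from h import *
o,p,Rn=now();go(L+5*A,NAT);print('toolF',Rn.T@o['ft_force'],Rn.T@o['wrist_torque'],o['finger_force'],o['grip_width'])"
```

```text
clock: 24.93
eef_pos: [589.2, 46.8, 131.6]
orientation: [0.258, -0.149, 0.954, 0.022]
ft_force: [-0.5, 0.5, -0.6]
grip_width: 56.3
finger_force: 42.6
units [-0.06   0.017 -0.053] rot [ 0.098 -0.09  94.253] F [-0.496  0.506 -0.608] j [-0.262  0.303  0.19   2.233 -0.967  0.157  2.713] p [589.188  46.754 131.58 ]
toolF [0.573 0.651 0.346] [-0.062  0.595  0.021] 42.57800203515217 56.31848059280266
```

```bash
python3 -m pendant '[{"delta_pos":[0,0,-0.1],"angular":[0,0,0],"grip":45},{"delta_pos":[0,0,-0.2],"angular":[0,0,0],"grip":45},{"delta_pos":[0,0,-0.3],"angular":[0,0,0],"grip":45},{"delta_pos":[0,0,-0.4],"angular":[0,0,0],"grip":45},{"delta_pos":[0,0,-0.5],"angular":[0,0,0],"grip":45},{"delta_pos":[0,0,-0.5],"angular":[0,0,0],"grip":45}]' 50 
python3 -m pendant '[{"delta_pos":[0,0,-0.1],"angular":[0,0,0],"grip":45},{"delta_pos":[0,0,-0.2],"angular":[0,0,0],"grip":45},{"delta_pos":[0,0,-0.3],"angular":[0,0,0],"grip":45},{"delta_pos":[0,0,-0.45],"angular":[0,0,0],"grip":45},{"delta_pos":[0,0,-0.6],"angular":[0,0,0],"grip":45},{"delta_pos":[0,0,-0.75],"angular":[0,0,0],"grip":45},{"delta_pos":[0,0,-0.9],"angular":[0,0,0],"grip":45},{"delta_pos":[0,0,-1],"angular":[0,0,0],"grip":45},{"delta_pos":[0,0,-1],"angular":[0,0,0],"grip":45}]' 50
python3 cap.py lift
python3 - <<'E'
from h import *
# orange blob centroid in side, vs. expected if lid went up with tool; white rim below?
for n in("side","top"):
    for k in("0","_lift"):
        im=cv2.imread(f"pics/{n}{k}.png");m=cv2.inRange(cv2.cvtColor(im,cv2.COLOR_BGR2HSV),(5,170,90),(16,255,255))
        m[:,:200]=0;m[:,330:]=0;m[:150]=0;m[270:]=0;y,x=np.nonzero(m);print(n,k,len(x),x.mean(),y.mean(),x.min(),x.max(),y.min(),y.max())
E
```

```text
clock: 25.43
eef_pos: [579.6, 44.3, 149.8]
orientation: [0.258, -0.149, 0.954, 0.022]
ft_force: [-0.2, -0.3, -0.9]
grip_width: 56.3
finger_force: 55.1
clock: 26.18
eef_pos: [560.2, 39.5, 184.4]
orientation: [0.259, -0.149, 0.954, 0.022]
ft_force: [0.5, 0.6, -1.5]
grip_width: 56.0
finger_force: 55.1
units [-0.055  0.013  1.45 ] rot [ 0.13 -0.08 94.29] F [-0.499 -1.044 -1.303] j [-0.521  0.157  0.478  2.274 -0.661  0.26   2.417] p [560.111  39.801 183.746]
side 0 341 254.32551319648093 206.2258064516129 243 273 192 218
side _lift 345 269.67246376811596 181.8985507246377 260 279 165 198
top 0 115 233.03478260869565 201.59130434782608 224 243 194 212
top _lift 118 233.97457627118644 207.77118644067798 225 245 200 218
```

```bash
python3 - <<'E'
from h import *
o,p,Rn=now()
z=np.array([0,0,-1.])
Rm,_=R.align_vectors([z],[Rn[:,2]]);Rup=Rm.as_matrix()@Rn
for a in(0,60):
    Rt=Rup@R.from_euler('z',a,degrees=True).as_matrix()
    for P in([530,0,230],[496,-283,160]):
        print(a,P);go(P,Rt)
E
```

```text
0 [530, 0, 230]
units [ 0.314 -0.767 -1.486] rot [-2.116 29.952  0.   ] F [-0.499 -1.044 -1.303] j [-0.521  0.157  0.478  2.274 -0.661  0.26   2.417] p [560.111  39.801 183.746]
0 [496, -283, 160]
units [ 3.825 -7.205 -1.226] rot [-2.116 29.952  0.   ] F [-0.499 -1.044 -1.303] j [-0.521  0.157  0.478  2.274 -0.661  0.26   2.417] p [560.111  39.801 183.746]
60 [530, 0, 230]
units [ 0.314 -0.767 -1.486] rot [13.752 28.247 58.569] F [-0.499 -1.044 -1.303] j [-0.521  0.157  0.478  2.274 -0.661  0.26   2.417] p [560.111  39.801 183.746]
60 [496, -283, 160]
units [ 3.825 -7.205 -1.226] rot [13.752 28.247 58.569] F [-0.499 -1.044 -1.303] j [-0.521  0.157  0.478  2.274 -0.661  0.26   2.417] p [560.111  39.801 183.746]
```

```bash
python3 -m pendant '[{"delta_pos":[0,0,-0.4],"angular":[0,0,0],"grip":45},{"delta_pos":[0,-0.1,-0.9],"angular":[0.7,1.4,3],"grip":45},{"delta_pos":[0.05,-0.2,-1.3],"angular":[2,4.2,8.8],"grip":45},{"delta_pos":[0.1,-0.4,-1.5],"angular":[3.4,7,14.6],"grip":45},{"delta_pos":[0.2,-0.6,-1.5],"angular":[4.8,9.9,20.5],"grip":45},{"delta_pos":[0.3,-0.8,-1.5],"angular":[6.2,12.7,26.4],"grip":45},{"delta_pos":[0.5,-1.2,-1.5],"angular":[7.6,15.5,32.2],"grip":45},{"delta_pos":[0.8,-1.7,-1.5],"angular":[8.9,18.4,38],"grip":45},{"delta_pos":[1.1,-2.2,-1.5],"angular":[10.3,21.2,44],"grip":45},{"delta_pos":[1.5,-2.9,-1.5],"angular":[11.7,24,49.8],"grip":45},{"delta_pos":[1.9,-3.6,-1.5],"angular":[13,26.8,55.6],"grip":45},{"delta_pos":[2.2,-4.2,-1.5],"angular":[13.8,28.2,58.6],"grip":45}]' 60
python3 - <<'E'
from h import *
o,p,Rn=now()
Rm,_=R.align_vectors([[0,0,-1.]],[Rn[:,2]]);go([496,-283,130],Rm.as_matrix()@Rn)
E
```

```text
clock: 27.28
eef_pos: [508.4, -153.4, 196.9]
orientation: [-0.001, 0.363, 0.932, -0.001]
ft_force: [-0.1, -0.2, -0.7]
grip_width: 55.5
finger_force: 65.2
units [-1.963 -2.594  1.676] rot [-0.112 -0.071  0.   ] F [-0.079 -0.167 -0.743] j [-0.465  0.369  0.864  1.953 -0.337  0.972  1.389] p [ 508.413 -153.423  196.936]
```

```bash
python3 -m pendant '[{"delta_pos":[-0.3,-0.4,0],"angular":[0,0,0],"grip":45},{"delta_pos":[-0.7,-0.9,0],"angular":[0,0,0],"grip":45},{"delta_pos":[-1.1,-1.45,0.3],"angular":[0,0,0],"grip":45},{"delta_pos":[-1.5,-2,0.7],"angular":[0,0,0],"grip":45},{"delta_pos":[-1.8,-2.4,1.1],"angular":[0,0,0],"grip":45},{"delta_pos":[-1.96,-2.6,1.4],"angular":[0,0,0],"grip":45},{"delta_pos":[-1.96,-2.6,1.68],"angular":[0,0,0],"grip":45},{"delta_pos":[-1.96,-2.6,1.68],"angular":[0,0,0],"grip":45},{"delta_pos":[-1.96,-2.6,1.68],"angular":[0,0,0],"grip":45}]' 60
python3 cap.py tr
python3 - <<'E'
from h import *
b=[]
for n in("side","top"):
    im=cv2.imread(f"pics/{n}_tr.png");hs=cv2.cvtColor(im,cv2.COLOR_BGR2HSV)
    m=cv2.inRange(hs,(3,150,60),(17,255,255));m[:,:260]=0;m[:,400:]=0;m[:100]=0;m[300:]=0
    nn,l,st,c=cv2.connectedComponentsWithStats(m)
    for i in range(1,nn):
        if st[i,4]>15: print(n,st[i],c[i])
o,p,Rn=now()
for d in(-20,0,14,30): print(d,proj('side',[p+[0,0,d]]),proj('top',[p+[0,0,d]]))
E
```

```text
clock: 28.03
eef_pos: [496.5, -280.6, 129.7]
orientation: [-0.001, 0.36, 0.933, -0.0]
ft_force: [-0.0, 0.0, -0.8]
grip_width: 56.1
finger_force: 65.2
units [ 3.796  7.641 -0.095] rot [-29.058  -8.92   33.58 ] F [ 0.029  0.233 -0.906] j [-0.14   0.534  0.785  1.911 -0.48   0.893  1.721] p [ 497.36  -280.681  130.9  ]
side [306 134  29  21 325] [318.378 145.215]
-20 [[315.345 151.863]] [[345.088 236.99 ]]
0 [[315.86  145.624]] [[346.887 236.588]]
14 [[316.227 141.187]] [[348.187 236.297]]
30 [[316.651 136.046]] [[349.717 235.955]]
```

```bash
python3 - <<'E'
from h import *
im=cv2.imread("pics/side_tr.png");h,s,v=cv2.split(cv2.cvtColor(im,cv2.COLOR_BGR2HSV))
for r in range(120,176,2):
    print(r,''.join('O' if (3<h[r,c]<14 and s[r,c]>170 and v[r,c]>70) else 'B' if (105<h[r,c]<128 and s[r,c]>150) else '#' if v[r,c]<60 else '.' for c in range(285,350)))
E
```

```text
120 ...............#################.......############..............
122 ...............#########...####.........#######..................
124 ...............#########...##...........######...................
126 ...............##############..........######....................
128 ..................##########..........#######....................
130 ....................########..........#######....................
132 .....................########..........#####.....................
134 ....................#########.............#......................
136 ...................#########............OOO......................
138 ....................########.OOO....OOOOOOO......................
140 ...................#########.OOOOOOOOOOOOOO......................
142 ....................#######..OOOOOOOOOOOOO.############..........
144 ...................###.OOOOOOOOOOOOOOOOOOO############...........
146 ...................###.OOOOOOOOOOOOOOOOOO.##BBBBBBBB##...........
148 ...................###.OOOOOOOOOOOOOOOOOO.##BBBBBBBB#............
150 .......................OOOOOOOOOOOOOOOOOO####B
[... 159 characters left out ...]

156 .................................................................
158 .................................................................
160 .................................................................
162 .................................................................
164 .................................................................
166 .................................................................
168 ................BBBBBBB..........................................
170 ...............BBBBBBBBBBBBBB....................................
172 .............BBBBBBBBBBBBBBBBBBBBBBBBB...........................
174 ...........BBBBBBBBBBBBBBBBBBBBBBBBBBBBBBBBBB....................
```

```bash
python3 - <<'E'
from h import *
for zc in(120,130,140,145,150,160): print(zc,proj('side',[[495,-281+27,zc-27],[495,-281-27,zc+27]]).round(1).tolist(),proj('side',[[495,-281,zc]]).round(1).tolist())
E
```

```text
120 [[314.7, 161.8], [318.1, 136.5]] [[316.4, 149.1]]
130 [[314.9, 158.7], [318.4, 133.3]] [[316.7, 145.9]]
140 [[315.2, 155.6], [318.7, 130.1]] [[316.9, 142.8]]
145 [[315.3, 154.0], [318.8, 128.5]] [[317.1, 141.2]]
150 [[315.5, 152.4], [318.9, 126.9]] [[317.2, 139.6]]
160 [[315.7, 149.2], [319.2, 123.7]] [[317.5, 136.4]]
```

```bash
python3 -m pendant '[{"delta_pos":[0,0,0.2],"angular":[0,0,0],"grip":45},{"delta_pos":[0,0,0.45],"angular":[0,0,0],"grip":45},{"delta_pos":[0,0,0.7],"angular":[0,0,0],"grip":45},{"delta_pos":[0,0,0.95],"angular":[0,0,0],"grip":45},{"delta_pos":[0,0,1.2],"angular":[0,0,0],"grip":45},{"delta_pos":[0,0,1.45],"angular":[0,0,0],"grip":45},{"delta_pos":[0,0,1.7],"angular":[0,0,0],"grip":45},{"delta_pos":[0,0,1.95],"angular":[0,0,0],"grip":45},{"delta_pos":[0,0,2.15],"angular":[0,0,0],"grip":45},{"delta_pos":[0,0,2.3],"angular":[0,0,0],"grip":45},{"delta_pos":[0,0,2.4],"angular":[0,0,0],"grip":45},{"delta_pos":[0,0,2.4],"angular":[0,0,0],"grip":45}]' 60
python3 -m pendant '[{"delta_pos":[0,0,0.05],"angular":[0,0,0],"grip":45},{"delta_pos":[0,0,0.1],"angular":[0,0,0],"grip":45},{"delta_pos":[0,0,0.15],"angular":[0,0,0],"grip":45},{"delta_pos":[0,0,0.2],"angular":[0,0,0],"grip":45},{"delta_pos":[0,0,0.2],"angular":[0,0,0],"grip":45}]' 60
python3 cap.py dn
python3 - <<'E'
from h import *
im=cv2.imread("pics/side_dn.png");h,s,v=cv2.split(cv2.cvtColor(im,cv2.COLOR_BGR2HSV))
for r in range(150,200,2):
    print(r,''.join('O' if (3<h[r,c]<14 and s[r,c]>170 and v[r,c]>70) else 'B' if (105<h[r,c]<128 and s[r,c]>150) else '#' if v[r,c]<60 else '.' for c in range(280,345)))
for zc in(31.5,35,40): print(zc,proj('side',[[495,-281+27,zc-27],[495,-281-27,zc+27]]).round(1).tolist())
E
```

```text
clock: 29.13
eef_pos: [496.1, -281.7, 33.6]
orientation: [-0.0, 0.361, 0.933, -0.0]
ft_force: [-0.5, 0.5, -0.3]
grip_width: 55.3
finger_force: 65.2
clock: 29.55
eef_pos: [496.5, -281.7, 26.2]
orientation: [0.0, 0.36, 0.933, -0.0]
ft_force: [0.2, 0.2, -0.2]
grip_width: 56.2
finger_force: 65.2
units [ 3.812  7.668 -2.71 ] rot [-29.11   -8.897  33.481] F [-1.117 -0.325 -0.625] j [-0.037  0.684  0.656  1.951 -0.625  0.718  1.831] p [ 496.574 -281.874   26.506]
150 .................#####################################BB##.......
152 ..................###########B############################.......
154 ..................#################.......#######................
156 ..................#########..####.........######.................
158 ..................########...##..........######..................
160 ...................############..........#####...................
162 ......................########...........#####...................
164 ........................#######..........#####...................
166 ........................#######..................................
168 .....
[... 520 characters left out ...]
OOOOOO..BBBBBBBBBBBBBBBBB.....
184 ......BBBBBBBBBBBBBBBBBBB##..OOOOOOOOOOO...BBBBBBBBBBBBBBB.......
186 .....BBBBBBBBBBBBBBBBBBBBBB#####.....###.BBBBBBBBBBBBBBBB........
188 ........BBBBBBBBBBBBBBBBBBBBBBBBBBBBBBBBBBBBBBBBBBBBBBB..........
190 ..............BBBBBBBBBBBBBBBBBBBBBBBBBBBBBBBBBBBBBBBB...........
192 ...............#####BBBBBBBBBBBBBBBBBBBBBBBBBBBBBBBB.............
194 .....................#####.BBBBBBBBBBBBBBBBBBBBBBBB..............
196 ...........................#######.BBBBBBBBBBBBBB................
198 ..................................#####.#BBBBBBB.................
31.5 [[312.5, 187.9], [315.8, 163.4]]
35 [[312.6, 186.9], [315.9, 162.3]]
40 [[312.7, 185.5], [316.1, 160.9]]
```

```bash
python3 -m pendant '[{"delta_pos":[0,0,0.04],"angular":[0,0,0],"grip":45},{"delta_pos":[0,0,0.08],"angular":[0,0,0],"grip":45},{"delta_pos":[0,0,0.12],"angular":[0,0,0],"grip":45},{"delta_pos":[0,0,0.15],"angular":[0,0,0],"grip":45},{"delta_pos":[0,0,0.15],"angular":[0,0,0],"grip":45}]' 60
python3 -m pendant '[{"delta_pos":[0,0,0.02],"angular":[0,0,0],"grip":45},{"delta_pos":[0,0,0.04],"angular":[0,0,0],"grip":45},{"delta_pos":[0,0,0.04],"angular":[0,0,0],"grip":45}]' 60
```

```text
clock: 30.07
eef_pos: [497.6, -282.8, 21.8]
orientation: [0.001, 0.361, 0.933, -0.0]
ft_force: [-0.8, 0.3, 10.9]
grip_width: 56.0
finger_force: 66.3
clock: 30.32
eef_pos: [497.9, -282.9, 21.6]
orientation: [0.002, 0.36, 0.933, 0.0]
ft_force: [-2.9, 3.1, 23.2]
grip_width: 55.7
finger_force: 67.6
```

```bash
python3 -m pendant '[{"delta_pos":[0,0,-0.03],"angular":[0,0,0],"grip":45},{"delta_pos":[0,0,-0.05],"angular":[0,0,0],"grip":45},{"delta_pos":[0,0,-0.05],"angular":[0,0,0],"grip":45}]' 30
python3 -m pendant '[{"delta_pos":[0,0,0],"angular":[0,0,0],"grip":58},{"delta_pos":[0,0,0],"angular":[0,0,0],"grip":62},{"delta_pos":[0,0,0],"angular":[0,0,0],"grip":70},{"delta_pos":[0,0,0],"angular":[0,0,0],"grip":85},{"delta_pos":[0,0,0],"angular":[0,0,0],"grip":85},{"delta_pos":[0,0,0],"angular":[0,0,0],"grip":85}]' 20
```

```text
clock: 30.57
eef_pos: [497.5, -282.6, 21.9]
orientation: [0.002, 0.361, 0.933, -0.001]
ft_force: [0.5, -0.8, 7.0]
grip_width: 55.7
finger_force: 65.8
clock: 31.07
eef_pos: [496.3, -281.8, 20.6]
orientation: [0.0, 0.361, 0.933, -0.0]
ft_force: [-0.1, -0.3, 0.3]
grip_width: 85.1
finger_force: 0.0
```

```bash
python3 -m pendant '[{"delta_pos":[0,0,-0.2],"angular":[0,0,0],"grip":85},{"delta_pos":[0,0,-0.5],"angular":[0,0,0],"grip":85},{"delta_pos":[0,0,-1],"angular":[0,0,0],"grip":85},{"delta_pos":[0,0,-1.6],"angular":[0,0,0],"grip":85},{"delta_pos":[0,0,-2.3],"angular":[0,0,0],"grip":85},{"delta_pos":[0,0,-3],"angular":[0,0,0],"grip":85},{"delta_pos":[0,0,-3.8],"angular":[0,0,0],"grip":85},{"delta_pos":[0,0,-4.5],"angular":[0,0,0],"grip":85},{"delta_pos":[0,0,-4.5],"angular":[0,0,0],"grip":85},{"delta_pos":[0,0,-4.5],"angular":[0,0,0],"grip":85}]'
python3 cap.py end
python3 - <<'E'
from h import *
im=cv2.imread("pics/side_end.png");h,s,v=cv2.split(cv2.cvtColor(im,cv2.COLOR_BGR2HSV))
for r in range(156,200,2):
    print(r,''.join('O' if (3<h[r,c]<14 and s[r,c]>170 and v[r,c]>70) else 'B' if (105<h[r,c]<128 and s[r,c]>150) else '#' if v[r,c]<60 else 'w' if s[r,c]<50 and v[r,c]>150 else '.' for c in range(280,345)))
E
```

```text
clock: 31.9
eef_pos: [497.4, -282.2, 203.5]
orientation: [0.003, 0.361, 0.933, 0.0]
ft_force: [0.3, 0.1, -1.0]
grip_width: 85.0
finger_force: 0.0
units [3.796 7.665 1.655] rot [-29.094  -8.939  33.473] F [-0.136  0.464 -0.05 ] j [-0.201  0.442  0.858  1.859 -0.39   1.018  1.652] p [ 496.16  -281.222  200.875]
156 .................................................................
158 .................................................................
160 .................................................................
162 .................................................................
164 .................................................................
166 ....................www................w.........................
168 .................www.BBB...O...........w..O......................
170 ................ww..BBBBB.OOOO...........OOO..www................
172 ..............ww..BBBBBB..OOOOOOOOOOOOOOOOO......wwwwww..........
174 .................BBBBBBB..OOOOOOOOOOOOOOOO...BBBBB.....wwwwwww...
176 ...............BBBBBBBB##.OOOOOOOOOOOOOOOOO.BBBBBBBBBBBBBB.....ww
178 .............BBBBBBBBBB#.OOOOOOOOOOOOOOOOO..BBBBBBBBBBBBBBBBBB..w
180 ........#.BBBBBBBBBBBBB#.OOOOOOOOOOOOOOOOO..BBBBBBBBBBBBBBBBB..w.
182 ......##BBBBBBBBBBBBBBB#.OOOOOOOOOOOOOOOO..BBBBBBBBBBBBBBBBB.w...
184 ...###BBBBBBBBBBBBBBBBBB#.OOOOOOOOOOOOOO...BBBBBBBBBBBBBBB..w....
186 ...#.BBBBBBBBBBBBBBBBBBBB###....OOOOOO...BBBBBBBBBBBBBBBB.ww.....
188 ......BBBBBBBBBBBBBBBBBBBBBBB##########BBBBBBBBBBBBBBBB..w.......
190 ........##.##BBBBBBBBBBBBBBBBBBBBBBBBBBBBBBBBBBBBBBBBB.ww........
192 ..............######BBBBBBBBBBBBBBBBBBBBBBBBBBBBBBBB..w..........
194 .....................#######BBBBBBBBBBBBBBBBBBBBBBB..w...........
196 ............................#####.BBBBBBBBBBBBBBB..w.............
198 ...................................######BBBBBBB.................
```

The lid stands upright on the tray floor near its centre, released, and the arm is clear.

```bash
python3 -c "
from station import robot
print(robot.finish_job())"
```

```text
the job is handed in; nothing more can be done
None
```

The lid is unscrewed and lifted off, and stands flat and open side down near the centre of the 140 mm blue tray; the gripper is clear, and I handed the job in at about 32 s. The hand-in returned no verdict, and I never measured the bystanders' positions after the moves.

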